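Pack the dyeing kit in layers

TASK

Pack the dyeing kit case: first lay the marker pen flat on the floor of the open bay, across the case, then slide the shallow tray over it until it is fully home against its stop. Last, stand the nail brush bristles down in the bay this uncovers, between the two low ribs on its floor, and leave the other things round the case where they are.

Things in the scene. Friction and masses are not known exactly. Their poses are not given: they have to be found in the camera images.
- kit_case: Grey open plastic case, fixed, 216 mm (x) by 188 mm (y), walls 6 mm thick, 54 mm high, floor 5 mm. Origin: centre of underside; z up. A tray slides along x on ledges (tops z = 27 mm), parked at the -x end. A divider (x = 2 to 6 mm, 14 mm above the floor) parts the pen bay (x = 6 to 102 mm) from the brush bay (x = -102 to 2 mm), both 156 mm wide in y. Lips jut 9 mm in from the side walls' tops.
- kit_tray (a joint): Tray travel along the case's +x, m: 0 parked over the brush bay, 0.106 home on its stop. Slides with about 2 N, stays where left, cannot lift out. White, 94 (x) by 172 (y) by 20 mm high, walls and floor 3 mm, underside 28 mm and rim 48 mm above the case's underside. Dividers leave an empty middle compartment 81 mm (y) by 88 mm (x); a clothes peg is fixed in each outer one.
- tray_push (a point): Inner face of the tray's leading (+x) end wall, middle compartment, mid-width, 41 mm above the case's underside, 7 mm below the tray's rim, 10 mm above its inner floor: push here toward the case's +x from inside the tray. At case x = -9 mm when the tray's joint is 0; moves with it; axes as the case's.
- pen_bay (a point): Centre of the pen bay's floor, 5 mm above the case's underside, at case x = 54 mm; axes as the case's. The bay is 96 mm along x and 156 mm along y; the pen lies with its length along y.
- brush_bay (a point): Centre of the brush bay's floor, 5 mm above the case's underside, at case x = -50 mm; axes as the case's. The bay is 104 mm along x. Two ribs 8 mm high run along x, 44 mm apart between inner faces, 22 mm either side of this point; the brush stands between them, its length along x.
- pen_mid (a point): Centre of the white marker pen with black cap, 135 mm long (its own y axis), 17 mm wide, 16 mm high, 20 g, lying on the table; this point is 8 mm above the table.
- brush_mid (a point): Centre of the nail brush (bristles below, arched handle above), 86 mm long (its own y axis), 30 mm wide (its x axis) at the base, 55 mm high, 80 g, standing bristles down on the table; this point is 27.5 mm above the table. Grasp it across its width at about half height.
- tape_roll: Roll of masking tape lying flat, 100 mm across, 25 mm high; origin at the centre of its underside. A bystander.
- powder_jar: White jar with a pink screw cap, the one standing alone nearest the robot, 58 mm across, 66 mm high; origin at the centre of its underside. A bystander.
- nozzle_cap: White squeeze-bottle nozzle cap standing on its rim, 48 mm across, 68 mm high; origin at the centre of its underside. A bystander.
Things that resemble listed ones, but are neither listed nor needed, are in the scene too. Of the things that look like the part that bears pen_mid, the middle-sized one is meant.

How it is judged:
On the way, in this order (a step that is already met when the one before it is completed fails the run):
1. the pen lies flat in the pen bay (x of pen_mid in the frame of kit_case between 0.012 and 0.097 m and y of pen_mid in the frame of kit_case between -0.022 and 0.022 m and z of pen_mid in the frame of kit_case between 0.008 and 0.018 m), for 0.2 s.
2. the tray is slid fully home over the pen (all of step 1 and value of joint kit_tray above 0.101 m), for 0.2 s.
At the end, for the whole second after the job is handed in: Pen flat on the pen bay's floor, centre within 22 mm of the case's mid-line; tray within 5 mm of its stop; brush upright (0.15 rad) on the brush bay's floor between the ribs, within 12 mm along and 11 mm across of the bay's centre, lengthwise along the case's x (0.25 rad) (all of step 2 and x of brush_mid in the frame of kit_case between -0.062 and -0.038 m and y of brush_mid in the frame of kit_case between -0.011 and 0.011 m and z of brush_mid in the frame of kit_case between 0.028 and 0.037 m and angle between brush_mid's own z axis and vertical below 0.15 rad and angle between the y axis of brush_mid and the x axis of kit_case, either way round below 0.25 rad); the robot touches nothing.
It fails at once if the tape roll was moved more than 30 mm (distance of tape_roll from where it was at the start of the episode above 0.03 m).
It fails at once if the jar was moved more than 30 mm (distance of powder_jar from where it was at the start of the episode above 0.03 m).
It fails at once if the nozzle cap was moved more than 30 mm (distance of nozzle_cap from where it was at the start of the episode above 0.03 m).
It also fails if it takes over 72 s, if anything falls off the work surface, if the arm or the gripper's body presses on something with over 40 N, if the wrist force passes 120 N, or if a joint passes its speed limit or range.

ROBOT

A 7-joint arm with a two-finger parallel gripper is mounted at the origin on a cart in front of the work surface, level with it; the furniture and walls round the work are solid. World frame = base frame: x ahead of the robot, y to its left, z up, the work surface at z = 0. Lengths are in m, angles in rad, forces in N, time in s.
With the tool pointing down it reaches from about 0.4 to 0.9 m from the base axis. Payload 5.5 kg.
Tool frame: the origin (TCP) lies midway between the tips of the shut fingers; the grasp point (between the pads) lies 19 mm behind it; z points along the fingers, y is the line along which they close (so a half turn about z gives the same grasp; the last joint's range is limited). The gripper opens to 92 mm and grips with 3 to 60 N. Pads are 19 mm wide; open, the fingers measure 130 mm over their backs; the gripper's body (75 mm by 190 mm) begins 47 mm behind the grasp point.
Start: joints at [-0.895, 0.501, -0.427, 1.55, 0.221, 1.138, -0.21], TCP at [0.261, 0.595, 0.189] pointing down, gripper open.
Joint ranges: [-2.88, 2.88], [-0.31, 2.03], [-1.54, 1.56], [0.2, 2.42], [-1.41, 4.55], [0.19, 2.02], [-2.57, 2.57]. Speed limits (rad/s): [2.57, 2.57, 3.14, 3.14, 3.14, 3.14, 3.14].

INTERFACE

Orientations are given as [roll, pitch, yaw] about the fixed x, y, z axes, in that order (R = Rz(yaw) Ry(pitch) Rx(roll)).
In Python, from rig import get_obs, eyes, job gives the robot as it stands. The module is installed in compiled form; this text tells all that it offers.
- The arm moves only by the tool move_arm, never from a script. Its argument "series" is a list of rows, each an object of numbers: "fingers": the opening, from 0 (shut) to 1 (fully open); "tx", "ty", "tz": the shift along the tool's x, y, z in m; "spin": the turn about the tool's z in rad. In form: [{"fingers": .., "tx": .., "ty": .., "tz": .., "spin": ..}, ...]. A call has exactly 10 rows; each row shifts and turns the commanded pose from where the row before left it, along the tool's axes as they then stand; what a row does not reach is not made up. A row lasts 1/10 s, in which the tool goes at most 50 mm and 8.59 degrees, less where a joint would pass 70% of its speed; a pose out of reach is approached as far as the arm can. A call with a gripper value outside its range is refused whole. The fingers move at their own pace and stop on an object; "squeeze" is the grip in N (left out, the last holds). Time passes only in rows, so rows that do not move let the fingers close, or fill a call up. It gives the time, the measured TCP pose, the force, the opening and the grip force at its end, in the units of the state.
- get_obs(): the state, without advancing time (a new reading comes with each control period).
- eyes.capture(name): name is "scene" or "top" or "wrist"; returns the picture (384x512x3 uint8, red, green, blue); there is no depth.
- eyes.get_calibration(name): a dict with "camera_matrix" (3x3 intrinsics, pixels), "view" (4x4, takes a point from world to camera coordinates). Camera axes: x right, y up, looking along -z (the intrinsics and any distortion apply to the point x, -y, -z); pixel columns grow to the right and rows downward; lengths in m; the calibration is good to about 2 mm. The wrist camera is an equidistant fisheye: a pixel r from the principal point sees the ray r / f radians off the axis. A picture is of the moment at which its call begins: read the wrist's pose just before it. get_calibration takes no time and is no camera call; for the wrist camera it gives the pose at the moment of the call.
- job.hand_in(): hands the job in; it is judged then, once.
The state is a dict: "clock": time; "joints": joint angles; "qvel": joint speeds; "joint_efforts": joint torques, N m; "tool_pos": TCP position; "tcp_rot": TCP orientation; "ft_force": force on the tool from outside, world axes, zero at the start; "torque": the same for the moment, N m; "width": opening from 0.0 (shut) to 1.0 (fully open); "gripper_force": force on a finger pad.
Only numpy, scipy, OpenCV 4.12 (cv2) and the standard library are available. Lean on these libraries where they do the work, as an engineer would, in place of code of your own. Each camera call takes 0.05 s, during which the arm holds its last target. There are 200 camera calls.

## Working session

There is one attempt and no reset: what is moved stays moved. The work goes in short steps, Python scripts to look and compute and a tool call to move; the robot and the scene stay as the last step left them, time stands still between calls to the robot, and variables do not carry over. Pictures are saved under pics/ and viewed, at most 10 in all, crops included, and the job is handed in when it is done.

Besides the shell and the picture viewer there is one more tool, called after "Emit:" by a JSON object that holds its "method" and its "body". move_arm: Moves the arm, as the interface text tells. Its arguments: {"type":"object","properties":{"series":{"type":"array","items":{"type":"object","properties":{"fingers":{"type":"number"},"tx":{"type":"number"},"ty":{"type":"number"},"tz":{"type":"number"},"spin":{"type":"number"}}}},"squeeze":{"type":"number"}},"required":["series"]}

```bash
mkdir -p pics; cat > h.py <<'E'
import numpy as np, cv2
from rig import get_obs, eyes, job
def ray(name,u,v,cal=None):
    c=cal or eyes.get_calibration(name); K=np.array(c["camera_matrix"]); V=np.array(c["view"])
    x=(u-K[0,2])/K[0,0]; y=(v-K[1,2])/K[1,1]
    if name=="wrist":
        r=np.hypot(x,y); s=np.sin(r)/r if r>1e-9 else 1; d=np.array([x*s,-y*s,-np.cos(r)])
    else: d=np.array([x,-y,-1.])
    R=V[:3,:3]; o=-R.T@V[:3,3]; return o,R.T@d
def at(name,u,v,z,cal=None):
    o,d=ray(name,u,v,cal); return (o+d*(z-o[2])/d[2]).round(4)
def proj(name,p,cal=None):
    c=cal or eyes.get_calibration(name); K=np.array(c["camera_matrix"]); V=np.array(c["view"])
    q=V[:3,:3]@np.array(p)+V[:3,3]; q=np.array([q[0],-q[1],-q[2]])
    if name=="wrist":
        r=np.hypot(q[0],q[1]); t=np.arctan2(r,q[2]); a=q[:2]/r*t
    else: a=q[:2]/q[2]
    return (a*[K[0,0],K[1,1]]+[K[0,2],K[1,2]]).round(1)
def save(name,fn,crop=None,size=None):
    im=eyes.capture(name)
    if crop: im=im[crop[1]:crop[3],crop[0]:crop[2]]
    if size: im=cv2.resize(im,size,interpolation=cv2.INTER_CUBIC)
    cv2.imwrite("pics/"+fn,im[:,:,::-1])
E
python3 - <<'E'
from h import *
for n in("top","scene"): save(n,n+"0.png",size=(800,600)); c=eyes.get_calibration(n);print(n,c)
o=get_obs();print(o["tool_pos"],o["tcp_rot"],o["clock"],o["width"])
E
```

```text
top {'camera_matrix': array([[439.92978013,   0.        , 258.5224239 ],
       [  0.        , 439.92978013, 186.17581328],
       [  0.        ,   0.        ,   1.        ]]), 'view': array([[-0.01261567, -0.99988999,  0.0078005 ,  0.04961891],
       [ 0.99707892, -0.01199174,  0.07543089, -0.52873808],
       [-0.07532905,  0.00872932,  0.99712052, -1.36434991],
       [ 0.        ,  0.        ,  0.        ,  1.        ]])}
scene {'camera_matrix': array([[418.33558175,   0.        , 262.64889065],
       [  0.        , 418.33558175, 189.78735092],
       [  0.        ,   0.        ,   1.        ]]), 'view': array([[ 0.78054609, -0.62495213,  0.01351431, -0.38289991],
       [ 0.41751511,  0.53730982,  0.73278871, -0.30151714],
       [-0.46521923, -0.56633293,  0.68032204, -1.21993339],
       [ 0.        ,  0.        ,  0.        ,  1.        ]])}
[0.2605505  0.59472458 0.18777075] [-3.13981976e+00 -1.01332733e-05  2.72883746e+00] 0.1 0.99927631002861
```

View pics/top0.png

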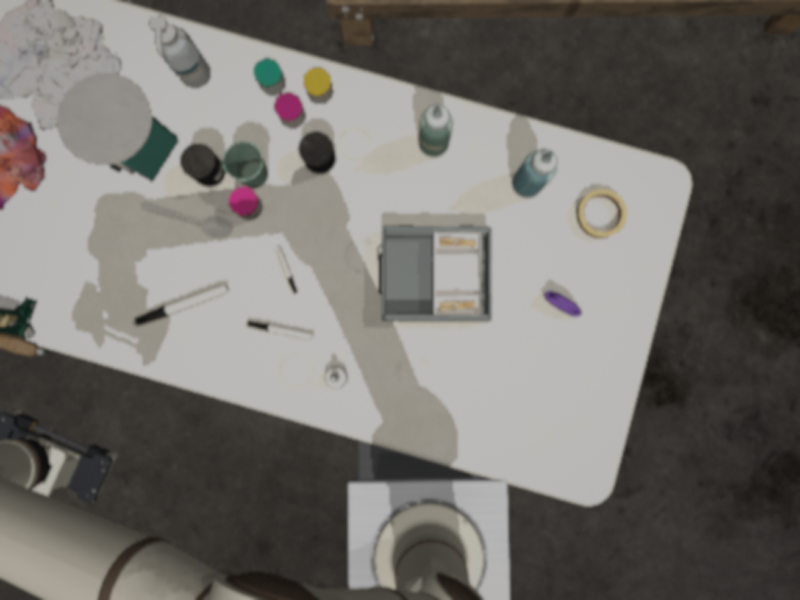

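View pics/scene0.png

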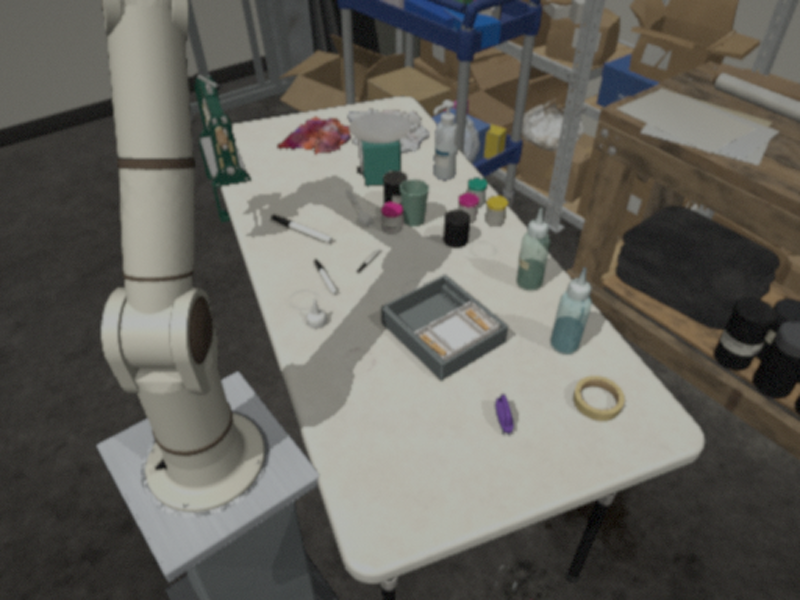

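The top view shows the case at (382–490, 228–320), with the open bay on the left, so case +x points along world +y. The middle-sized pen runs (248,324) to (312,334), the brush is at (562,304), the nozzle cap at (335,376) and the tape roll at (601,212). I'll take enlarged crops next.

```bash
python3 - <<'E'
from h import *
im=eyes.capture("top")
A=cv2.resize(im[135:215,235:325],(450,400),interpolation=cv2.INTER_CUBIC)
B=cv2.resize(im[180:220,335:385],(350,280),interpolation=cv2.INTER_CUBIC)
C=cv2.resize(im[195:225,150:210],(420,210),interpolation=cv2.INTER_CUBIC)
o=np.zeros((600,800,3),np.uint8); o[:400,:450]=A; o[:280,450:]=B; o[390:600,:0]=0
o[285:495,450:800]=C[:,:350]
cv2.imwrite("pics/crop.png",o[:,:,::-1])
f=1.5625
P=lambda u,v,z:at("top",u/f,v/f,z)
print("pen",P(248,324,.012),P(312,334,.012)); print("brush",P(545,293,.04),P(580,315,.04))
for q in [(382,228),(490,228),(490,320),(382,320)]: print("case",P(*q,.054))
E
```

```text
pen [0.4668 0.3579 0.012 ] [0.4451 0.2292 0.012 ]
brush [ 0.5202 -0.2369  0.04  ] [ 0.4757 -0.3052  0.04  ]
case [0.6519 0.0852 0.054 ]
case [ 0.6495 -0.1285  0.054 ]
case [ 0.4675 -0.1245  0.054 ]
case [0.4701 0.0871 0.054 ]
```

View pics/crop.png

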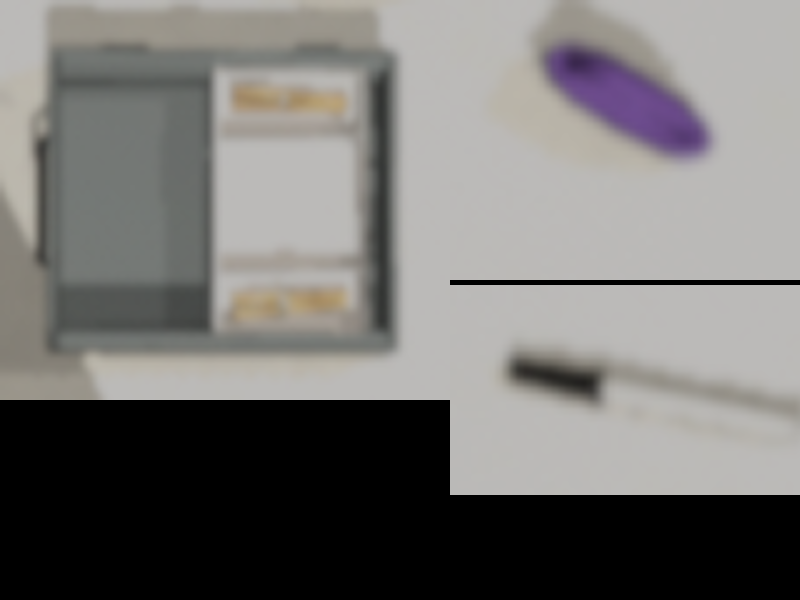

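```bash
python3 - <<'E'
from h import *
c=[at("top",235+u/5,135+v/5,.054) for u,v in [(48,48),(396,52),(396,350),(48,352)]]
c=np.array(c)[:,:2];print(c, c.mean(0))
print([np.linalg.norm(c[i]-c[(i+1)%4]) for i in range(4)])
print("yaw deg x:",[np.degrees(np.arctan2(*(a-b)[::-1])) for a,b in((c[0],c[1]),(c[3],c[2]))], "y:",[np.degrees(np.arctan2(*(a-b)[::-1])) for a,b in((c[3],c[0]),(c[2],c[1]))])
b=np.array([at("top",348.3,187.1,.04),at("top",372.4,201.4,.04)]);print("brush",b,b.mean(0),np.linalg.norm(b[0]-b[1]))
p=np.array([at("top",158.3,206.9,.01),at("top",199.7,213.8,.01)]);print("pen",p,p.mean(0),np.linalg.norm(p[0]-p[1]))
f=1.5625
for n,u,v,z in(("cap",335,376,.034),("jar",243,201,.066),("small",278,247,.01),("small",296,292,.01),("big",135,322,.01),("big",228,286,.01),("black",317,148,.08),("tape",601,212,.02)):print(n,at("top",u/f,v/f,z))
E
```

```text
[[ 0.656   0.0848]
 [ 0.6511 -0.1304]
 [ 0.4669 -0.1263]
 [ 0.4683  0.0867]] [ 0.560575 -0.0213  ]
[np.float64(0.21525577808737215), np.float64(0.18424562410000409), np.float64(0.21300460088927656), np.float64(0.1877096161628381)]
yaw deg x: [np.float64(88.69562817631949), np.float64(89.62341344492746)] y: [np.float64(179.42004121952144), np.float64(178.72489732510417)]
brush [[ 0.5216 -0.2354  0.04  ]
 [ 0.4762 -0.3089  0.04  ]] [ 0.4989  -0.27215  0.04   ] 0.08639102962692363
pen [[0.4683 0.3597 0.01  ]
 [0.445  0.2294 0.01  ]] [0.45665 0.29455 0.01   ] 0.13236683874747485
cap [0.3615 0.1814 0.034 ]
jar [0.7065 0.357  0.066 ]
small [0.6227 0.2981 0.01  ]
small [0.5304 0.2616 0.01  ]
big [0.4737 0.5856 0.01  ]
big [0.5443 0.3991 0.01  ]
black [0.8069 0.21   0.08  ]
tape [ 0.6855 -0.36    0.02  ]
```

Emit:
{"method": "move_arm", "body": {"series": [{"fingers": 0.6,"tx": -0.03,"ty": -0.02},{"tx": -0.03,"ty": -0.02},{"tx": -0.03,"ty": -0.02},{"tx": -0.03,"ty": -0.02},{"tx": -0.03,"ty": -0.02},{"tx": -0.03,"ty": -0.02},{"tx": -0.03,"ty": -0.02},{"tx": -0.03,"ty": -0.02},{"tx": -0.03,"ty": -0.02},{"tx": -0.03,"ty": -0.016}]}}

```text
schema error: expected keys fingers, tx, ty, tz, spin
```

Emit:
{"method": "move_arm", "body": {"series": [{"spin": 0.133},{"spin": 0.133},{"spin": 0.133},{"spin": 0.133},{"spin": 0.133},{"spin": 0.133},{"spin": 0.133},{"spin": 0.133},{"spin": 0.133},{"spin": 0.133}]}}

```text
schema error: expected keys fingers, tx, ty, tz, spin
```

All five keys are needed in every row.

Emit:
{"method": "move_arm", "body": {"series": [{"fingers": 0.6,"tx": -0.03,"ty": -0.02,"tz": 0,"spin": 0},{"fingers": 0.6,"tx": -0.03,"ty": -0.02,"tz": 0,"spin": 0},{"fingers": 0.6,"tx": -0.03,"ty": -0.02,"tz": 0,"spin": 0},{"fingers": 0.6,"tx": -0.03,"ty": -0.02,"tz": 0,"spin": 0},{"fingers": 0.6,"tx": -0.03,"ty": -0.02,"tz": 0,"spin": 0},{"fingers": 0.6,"tx": -0.03,"ty": -0.02,"tz": 0,"spin": 0},{"fingers": 0.6,"tx": -0.03,"ty": -0.02,"tz": 0,"spin": 0},{"fingers": 0.6,"tx": -0.03,"ty": -0.02,"tz": 0,"spin": 0},{"fingers": 0.6,"tx": -0.03,"ty": -0.02,"tz": 0,"spin": 0},{"fingers": 0.6,"tx": -0.03,"ty": -0.016,"tz": 0,"spin": 0}]}}

```text
clock: 1.15
tool_pos: [0.4573, 0.2936, 0.1886]
tcp_rot: [-3.141, -0.0, 2.728]
ft_force: [0.5, 0.5, -1.2]
width: 0.602
gripper_force: 0.0
```

Emit:
{"method": "move_arm", "body": {"series": [{"fingers": 0.6,"tx": 0,"ty": 0,"tz": 0,"spin": 0.133},{"fingers": 0.6,"tx": 0,"ty": 0,"tz": 0,"spin": 0.133},{"fingers": 0.6,"tx": 0,"ty": 0,"tz": 0,"spin": 0.133},{"fingers": 0.6,"tx": 0,"ty": 0,"tz": 0,"spin": 0.133},{"fingers": 0.6,"tx": 0,"ty": 0,"tz": 0,"spin": 0.133},{"fingers": 0.6,"tx": 0,"ty": 0,"tz": 0,"spin": 0.133},{"fingers": 0.6,"tx": 0,"ty": 0,"tz": 0,"spin": 0.133},{"fingers": 0.6,"tx": 0,"ty": 0,"tz": 0,"spin": 0.133},{"fingers": 0.6,"tx": 0,"ty": 0,"tz": 0,"spin": 0.133},{"fingers": 0.6,"tx": 0,"ty": 0,"tz": 0,"spin": 0.133}]}}

```text
clock: 2.15
tool_pos: [0.4566, 0.2954, 0.1884]
tcp_rot: [-3.141, 0.0, 1.393]
ft_force: [-0.5, 0.0, -0.1]
width: 0.602
gripper_force: 0.0
```

```bash
python3 - <<'E'
from h import *
o=get_obs();print(o["tool_pos"],o["tcp_rot"],o["joints"].round(2) if hasattr(o["joints"],"round") else o["joints"],o["clock"])
c=eyes.get_calibration("wrist"); save("wrist","w1.png",size=(800,600))
f=1.5625
for p in([.4683,.3597,.01],[.445,.2294,.01]): print(proj("wrist",p,c)*f)
np.save("c1.npy",c,allow_pickle=True)
E
```

```text
[0.45661021 0.29538125 0.18842381] [-3.14106486e+00  4.22236359e-04  1.39341182e+00] [-0.52  0.28 -0.12  1.83  0.04  1.03 -0.84] 2.15
[400.15625 176.875  ]
[400.3125  332.96875]
```

View pics/w1.png

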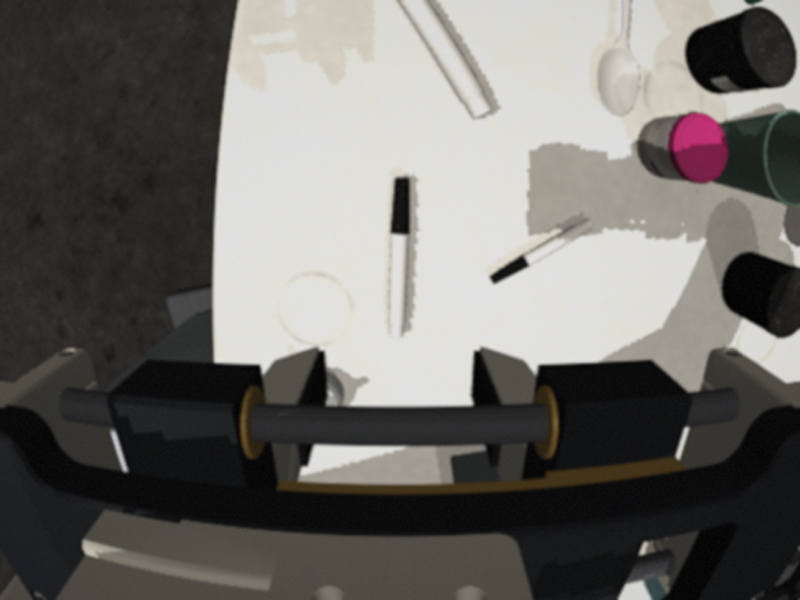

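The pen lies at (401,176) to (397,336), within 4 px of the prediction, so I'll descend and grip.

Emit:
{"method": "move_arm", "body": {"series": [{"fingers": 0.45,"tx": 0,"ty": -0.001,"tz": 0.03,"spin": 0},{"fingers": 0.45,"tx": 0,"ty": 0,"tz": 0.03,"spin": 0.02},{"fingers": 0.45,"tx": 0,"ty": 0,"tz": 0.03,"spin": 0},{"fingers": 0.45,"tx": 0,"ty": 0,"tz": 0.03,"spin": 0},{"fingers": 0.45,"tx": 0,"ty": 0,"tz": 0.03,"spin": 0},{"fingers": 0.45,"tx": 0,"ty": 0,"tz": 0.02,"spin": 0},{"fingers": 0.45,"tx": 0,"ty": 0,"tz": 0.01,"spin": 0},{"fingers": 0.45,"tx": 0,"ty": 0,"tz": 0.004,"spin": 0},{"fingers": 0.45,"tx": 0,"ty": 0,"tz": 0,"spin": 0},{"fingers": 0.45,"tx": 0,"ty": 0,"tz": 0,"spin": 0}]}}

```text
clock: 3.2
tool_pos: [0.4567, 0.2963, 0.0057]
tcp_rot: [3.14, -0.001, 1.379]
ft_force: [-0.2, -0.2, -0.4]
width: 0.45
gripper_force: 0.0
```

Emit:
{"method": "move_arm", "body": {"series": [{"fingers": 0.0,"tx": 0,"ty": 0,"tz": 0,"spin": 0},{"fingers": 0.0,"tx": 0,"ty": 0,"tz": 0,"spin": 0},{"fingers": 0.0,"tx": 0,"ty": 0,"tz": 0,"spin": 0},{"fingers": 0.0,"tx": 0,"ty": 0,"tz": 0,"spin": 0},{"fingers": 0.0,"tx": 0,"ty": 0,"tz": 0,"spin": 0},{"fingers": 0.0,"tx": 0,"ty": 0,"tz": 0,"spin": 0},{"fingers": 0.0,"tx": 0,"ty": 0,"tz": 0,"spin": 0},{"fingers": 0.0,"tx": 0,"ty": 0,"tz": 0,"spin": 0},{"fingers": 0.0,"tx": 0,"ty": 0,"tz": 0,"spin": 0},{"fingers": 0.0,"tx": 0,"ty": 0,"tz": 0,"spin": 0}], "squeeze": 15}}

```text
clock: 4.2
tool_pos: [0.4559, 0.2957, 0.0047]
tcp_rot: [-3.141, 0.0, 1.379]
ft_force: [-0.0, 0.8, 0.8]
width: 0.002
gripper_force: 0.0
```

The fingers shut fully, so the grip missed. I'll raise the arm and look.

Emit:
{"method": "move_arm", "body": {"series": [{"fingers": 0.0,"tx": 0,"ty": 0,"tz": -0.02,"spin": 0},{"fingers": 0.0,"tx": 0,"ty": 0,"tz": -0.03,"spin": 0},{"fingers": 0.5,"tx": 0,"ty": 0,"tz": -0.03,"spin": 0},{"fingers": 0.5,"tx": 0,"ty": 0,"tz": -0.03,"spin": 0},{"fingers": 0.5,"tx": 0,"ty": 0,"tz": 0,"spin": 0},{"fingers": 0.5,"tx": 0,"ty": 0,"tz": 0,"spin": 0},{"fingers": 0.5,"tx": 0,"ty": 0,"tz": 0,"spin": 0},{"fingers": 0.5,"tx": 0,"ty": 0,"tz": 0,"spin": 0},{"fingers": 0.5,"tx": 0,"ty": 0,"tz": 0,"spin": 0},{"fingers": 0.5,"tx": 0,"ty": 0,"tz": 0,"spin": 0}]}}

```text
clock: 5.2
tool_pos: [0.4555, 0.2954, 0.1139]
tcp_rot: [-3.141, 0.001, 1.379]
ft_force: [0.0, -0.4, -0.2]
width: 0.495
gripper_force: 0.0
```

```bash
python3 - <<'E'
from h import *
o=get_obs();print(o["tool_pos"],o["tcp_rot"])
c=eyes.get_calibration("wrist"); save("wrist","w2.png",size=(800,600))
f=1.5625
for p in([.4683,.3597,.01],[.445,.2294,.01],o["tool_pos"],[*o["tool_pos"][:2],0.008]): print(proj("wrist",p,c)*f)
np.save("c1.npy",c,allow_pickle=True)
E
```

```text
[0.45547839 0.2954283  0.11394325] [-3.14050698e+00  9.78581617e-04  1.37885403e+00]
[400.625   179.84375]
[403.59375 369.84375]
[400.625 335.625]
[400.3125 278.125 ]
```

View pics/w2.png

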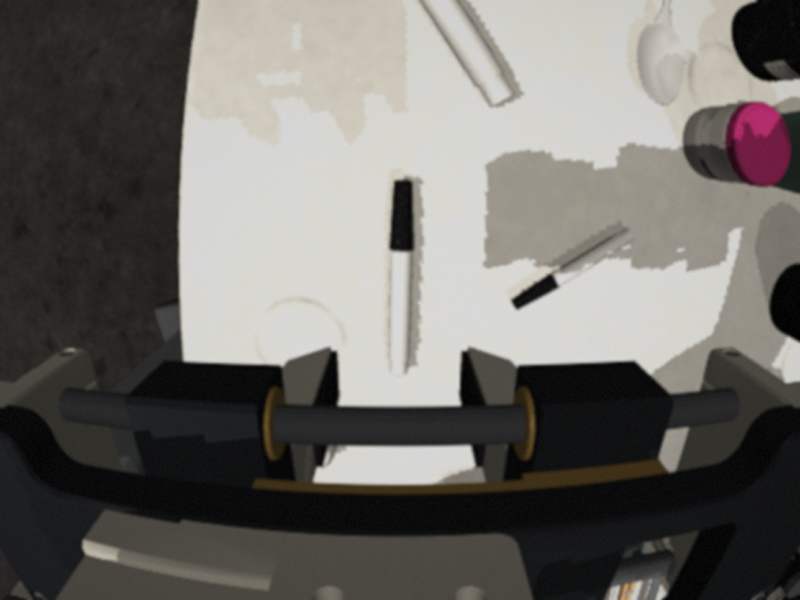

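The wrist view shows the pen unmoved at (403,179) to (399,374), centred between the fingers. I'll go lower and close in stages.

Emit:
{"method": "move_arm", "body": {"series": [{"fingers": 0.45,"tx": 0,"ty": 0,"tz": 0.03,"spin": 0},{"fingers": 0.45,"tx": 0,"ty": 0,"tz": 0.03,"spin": 0},{"fingers": 0.4,"tx": 0,"ty": 0,"tz": 0.03,"spin": 0},{"fingers": 0.4,"tx": 0,"ty": 0,"tz": 0.015,"spin": 0},{"fingers": 0.35,"tx": 0,"ty": 0,"tz": 0.005,"spin": 0},{"fingers": 0.3,"tx": 0,"ty": 0,"tz": 0.002,"spin": 0},{"fingers": 0.3,"tx": 0,"ty": 0,"tz": 0,"spin": 0},{"fingers": 0.25,"tx": 0,"ty": 0,"tz": 0,"spin": 0},{"fingers": 0.25,"tx": 0,"ty": 0,"tz": 0,"spin": 0},{"fingers": 0.25,"tx": 0,"ty": 0,"tz": 0,"spin": 0}], "squeeze": 6}}

```text
clock: 6.25
tool_pos: [0.4564, 0.296, 0.0035]
tcp_rot: [3.141, -0.001, 1.379]
ft_force: [0.1, -0.4, 0.5]
width: 0.249
gripper_force: 0.0
```

Emit:
{"method": "move_arm", "body": {"series": [{"fingers": 0.23,"tx": 0,"ty": 0,"tz": 0,"spin": 0},{"fingers": 0.22,"tx": 0,"ty": 0,"tz": 0,"spin": 0},{"fingers": 0.21,"tx": 0,"ty": 0,"tz": 0,"spin": 0},{"fingers": 0.2,"tx": 0,"ty": 0,"tz": 0,"spin": 0},{"fingers": 0.19,"tx": 0,"ty": 0,"tz": 0,"spin": 0},{"fingers": 0.18,"tx": 0,"ty": 0,"tz": 0,"spin": 0},{"fingers": 0.17,"tx": 0,"ty": 0,"tz": 0,"spin": 0},{"fingers": 0.16,"tx": 0,"ty": 0,"tz": 0,"spin": 0},{"fingers": 0.15,"tx": 0,"ty": 0,"tz": 0,"spin": 0},{"fingers": 0.14,"tx": 0,"ty": 0,"tz": 0,"spin": 0}]}}

```text
clock: 7.25
tool_pos: [0.4559, 0.2957, 0.0027]
tcp_rot: [-3.142, -0.0, 1.379]
ft_force: [0.1, -0.4, 0.5]
width: 0.142
gripper_force: 0.0
```

```bash
python3 - <<'E'
from h import *
o=get_obs();print(o["tool_pos"],o["tcp_rot"],o["width"],o["gripper_force"])
a=eyes.capture("wrist");b=eyes.capture("scene")
u,v=proj("scene",[.4567,.295,.01]).astype(int);print(u,v)
b=b[max(v-50,0):v+50,u-65:u+65]
cv2.imwrite("pics/w3.png",np.hstack([cv2.resize(a,(400,300)),cv2.resize(b,(400,300),interpolation=cv2.INTER_CUBIC)])[:,:,::-1])
E
```

```text
[0.45592695 0.29571315 0.00272096] [-3.14156744e+00 -3.35129925e-05  1.37882022e+00] 0.14226788508497704 0.0
207 175
```

View pics/w3.png

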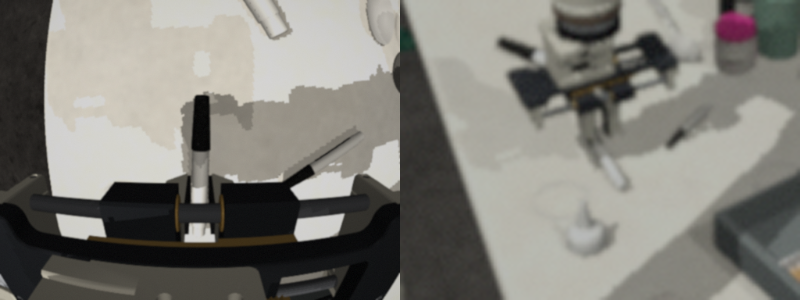

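```bash
python3 - <<'E'
from h import *
a=eyes.capture("wrist")[170:330,190:330]
b=eyes.capture("scene")[160:220,175:235]
cv2.imwrite("pics/w4.png",np.hstack([cv2.resize(a,(490,560),interpolation=cv2.INTER_CUBIC),cv2.resize(b,(310,560),interpolation=cv2.INTER_CUBIC)])[:,:,::-1])
c=eyes.get_calibration("wrist")
for s in(-.0065,.0065):
  yaw=1.379; t=get_obs()["tool_pos"]
  for z in(0.003,.02): 
    u,v=proj("wrist",[t[0]+s*np.sin(yaw),t[1]-s*np.cos(yaw),z],c); print((u-190)*3.5,(v-170)*3.5)
E
```

```text
200.19999999999996 157.5
197.75 190.40000000000003
264.6000000000001 157.5
267.3999999999999 190.40000000000003
```

View pics/w4.png

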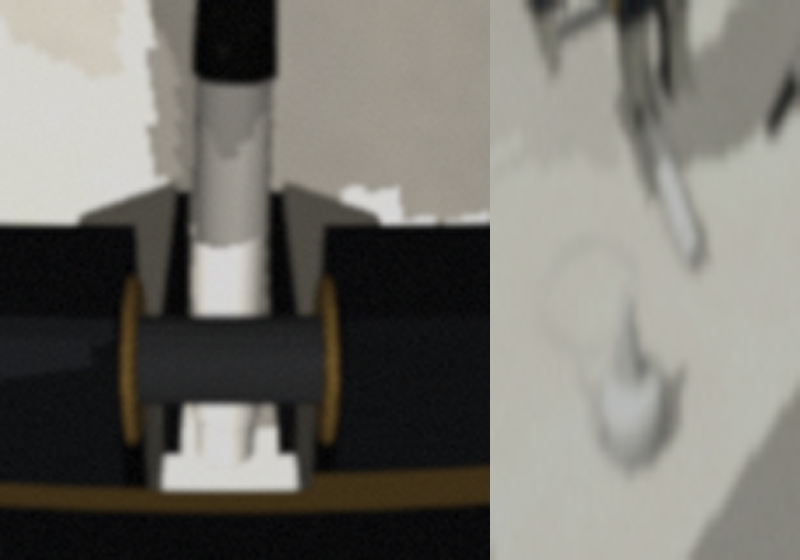

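The enlarged wrist crop shows the pen at columns 195–272 between open fingers at 180 and 288. Their tips show at row 188, where the reported TCP height would put them near 157. The tips therefore seem higher than reported, so I'll lower gently and watch the force.

Emit:
{"method": "move_arm", "body": {"series": [{"fingers": 0.35,"tx": 0,"ty": 0,"tz": 0,"spin": 0},{"fingers": 0.35,"tx": 0,"ty": 0,"tz": 0,"spin": 0},{"fingers": 0.35,"tx": 0,"ty": 0,"tz": 0,"spin": 0},{"fingers": 0.35,"tx": 0,"ty": 0,"tz": 0.001,"spin": 0},{"fingers": 0.35,"tx": 0,"ty": 0,"tz": 0.001,"spin": 0},{"fingers": 0.35,"tx": 0,"ty": 0,"tz": 0.001,"spin": 0},{"fingers": 0.35,"tx": 0,"ty": 0,"tz": 0.001,"spin": 0},{"fingers": 0.35,"tx": 0,"ty": 0,"tz": 0.001,"spin": 0},{"fingers": 0.35,"tx": 0,"ty": 0,"tz": 0,"spin": 0},{"fingers": 0.35,"tx": 0,"ty": 0,"tz": 0,"spin": 0}]}}

```text
clock: 8.45
tool_pos: [0.4559, 0.2957, -0.0023]
tcp_rot: [-3.142, -0.0, 1.379]
ft_force: [-0.5, -0.3, 0.1]
width: 0.351
gripper_force: 0.0
```

No contact at z = -2 mm, so there is an offset. I'll keep lowering.

Emit:
{"method": "move_arm", "body": {"series": [{"fingers": 0.35,"tx": 0,"ty": 0,"tz": 0.001,"spin": 0},{"fingers": 0.35,"tx": 0,"ty": 0,"tz": 0.001,"spin": 0},{"fingers": 0.35,"tx": 0,"ty": 0,"tz": 0.001,"spin": 0},{"fingers": 0.35,"tx": 0,"ty": 0,"tz": 0.001,"spin": 0},{"fingers": 0.35,"tx": 0,"ty": 0,"tz": 0.001,"spin": 0},{"fingers": 0.35,"tx": 0,"ty": 0,"tz": 0.001,"spin": 0},{"fingers": 0.35,"tx": 0,"ty": 0,"tz": 0,"spin": 0},{"fingers": 0.35,"tx": 0,"ty": 0,"tz": 0,"spin": 0},{"fingers": 0.35,"tx": 0,"ty": 0,"tz": 0,"spin": 0},{"fingers": 0.35,"tx": 0,"ty": 0,"tz": 0,"spin": 0}]}}

```text
clock: 9.45
tool_pos: [0.456, 0.2957, -0.0082]
tcp_rot: [3.142, -0.0, 1.379]
ft_force: [0.5, 0.9, -0.6]
width: 0.346
gripper_force: 0.0
```

Emit:
{"method": "move_arm", "body": {"series": [{"fingers": 0.2,"tx": 0,"ty": 0,"tz": 0,"spin": 0},{"fingers": 0.0,"tx": 0,"ty": 0,"tz": 0,"spin": 0},{"fingers": 0.0,"tx": 0,"ty": 0,"tz": 0,"spin": 0},{"fingers": 0.0,"tx": 0,"ty": 0,"tz": 0,"spin": 0},{"fingers": 0.0,"tx": 0,"ty": 0,"tz": 0,"spin": 0},{"fingers": 0.0,"tx": 0,"ty": 0,"tz": 0,"spin": 0},{"fingers": 0.0,"tx": 0,"ty": 0,"tz": 0,"spin": 0},{"fingers": 0.0,"tx": 0,"ty": 0,"tz": 0,"spin": 0},{"fingers": 0.0,"tx": 0,"ty": 0,"tz": 0,"spin": 0},{"fingers": 0.0,"tx": 0,"ty": 0,"tz": 0,"spin": 0}], "squeeze": 10}}

```text
clock: 10.45
tool_pos: [0.4559, 0.2957, -0.0083]
tcp_rot: [-3.142, 0.0, 1.379]
ft_force: [-0.6, -0.2, 0.6]
width: 0.008
gripper_force: 0.0
```

Emit:
{"method": "move_arm", "body": {"series": [{"fingers": 0.35,"tx": 0,"ty": 0,"tz": 0,"spin": 0},{"fingers": 0.35,"tx": 0,"ty": 0,"tz": 0,"spin": 0},{"fingers": 0.35,"tx": 0,"ty": 0,"tz": 0,"spin": 0},{"fingers": 0.35,"tx": 0,"ty": 0,"tz": 0.001,"spin": 0},{"fingers": 0.35,"tx": 0,"ty": 0,"tz": 0.001,"spin": 0},{"fingers": 0.35,"tx": 0,"ty": 0,"tz": 0.001,"spin": 0},{"fingers": 0.35,"tx": 0,"ty": 0,"tz": 0.001,"spin": 0},{"fingers": 0.35,"tx": 0,"ty": 0,"tz": 0.001,"spin": 0},{"fingers": 0.35,"tx": 0,"ty": 0,"tz": 0.001,"spin": 0},{"fingers": 0.35,"tx": 0,"ty": 0,"tz": 0,"spin": 0}]}}

```text
clock: 11.45
tool_pos: [0.4558, 0.2956, -0.0145]
tcp_rot: [-3.141, 0.0, 1.379]
ft_force: [-0.1, -0.8, -0.4]
width: 0.351
gripper_force: 0.0
```

```bash
python3 - <<'E'
from h import *
o=get_obs();print(o["tool_pos"],o["width"],o["ft_force"])
a=eyes.capture("wrist")[170:330,190:330]
np.save("w5.npy",a)
b=eyes.capture("scene")[140:220,170:250]
cv2.imwrite("pics/w5.png",np.hstack([cv2.resize(a,(400,457),interpolation=cv2.INTER_CUBIC),cv2.resize(b,(400,457),interpolation=cv2.INTER_CUBIC)])[:,:,::-1])
E
```

```text
[ 0.45579229  0.29562935 -0.01447366] 0.35139808544514173 [-0.08590505 -0.79027113 -0.43335377]
```

View pics/w5.png

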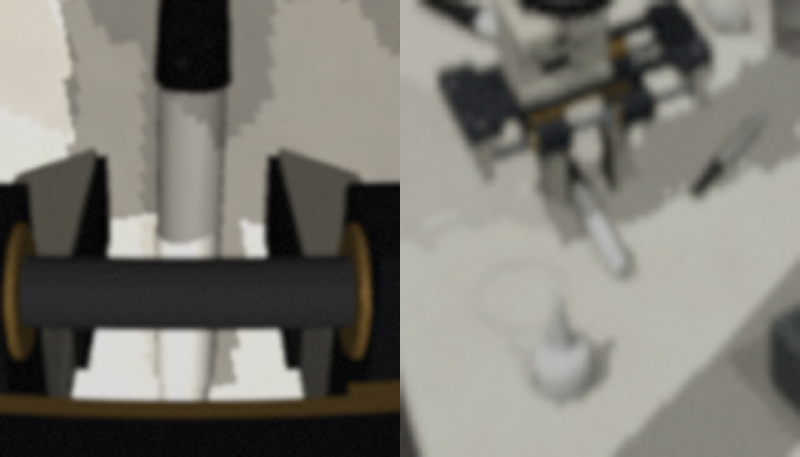

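The scene crop now shows the fingers straddling the pen close to the table, with the near fingertip at (565,237). I'll close here.

Emit:
{"method": "move_arm", "body": {"series": [{"fingers": 0.25,"tx": 0,"ty": 0,"tz": 0,"spin": 0},{"fingers": 0.2,"tx": 0,"ty": 0,"tz": 0,"spin": 0},{"fingers": 0.0,"tx": 0,"ty": 0,"tz": 0,"spin": 0},{"fingers": 0.0,"tx": 0,"ty": 0,"tz": 0,"spin": 0},{"fingers": 0.0,"tx": 0,"ty": 0,"tz": 0,"spin": 0},{"fingers": 0.0,"tx": 0,"ty": 0,"tz": 0,"spin": 0},{"fingers": 0.0,"tx": 0,"ty": 0,"tz": 0,"spin": 0},{"fingers": 0.0,"tx": 0,"ty": 0,"tz": 0,"spin": 0},{"fingers": 0.0,"tx": 0,"ty": 0,"tz": 0,"spin": 0},{"fingers": 0.0,"tx": 0,"ty": 0,"tz": 0,"spin": 0}], "squeeze": 10}}

```text
clock: 12.55
tool_pos: [0.4559, 0.2957, -0.0143]
tcp_rot: [-3.142, 0.0, 1.379]
ft_force: [-0.2, -0.6, 0.9]
width: 0.009
gripper_force: 0.0
```

```bash
python3 - <<'E'
from h import *
o=get_obs();print(o["tool_pos"],o["width"],o["gripper_force"])
a=eyes.capture("wrist")[170:330,190:330]
b=eyes.capture("scene")[145:205,180:240]
cv2.imwrite("pics/w6.png",np.hstack([cv2.resize(a,(400,457),interpolation=cv2.INTER_CUBIC),cv2.resize(b,(400,457),interpolation=cv2.INTER_CUBIC)])[:,:,::-1])
c=eyes.get_calibration("wrist");t=o["tool_pos"]
for z in(-.014,0,.01,.02,.03): 
    u,v=proj("wrist",[t[0],t[1],z],c); u2,v2=proj("scene",[t[0],t[1],z]);print(z,(u-190)*2.857,(v-170)*2.857,400+(u2-180)*6.667,(v2-145)*7.617)
E
```

```text
[ 0.45590949  0.29569611 -0.01430192] 0.008868830272342912 0.0
-0.014 189.70479999999995 128.565 583.3425 266.595
0 189.99050000000003 150.5639 581.3423999999999 246.02910000000008
0.01 189.99050000000003 167.99160000000003 580.009 230.79510000000008
0.02 190.27620000000007 187.13350000000003 578.6756 215.5611000000001
0.03 190.27620000000007 208.561 577.3421999999999 200.3271000000001
```

View pics/w6.png

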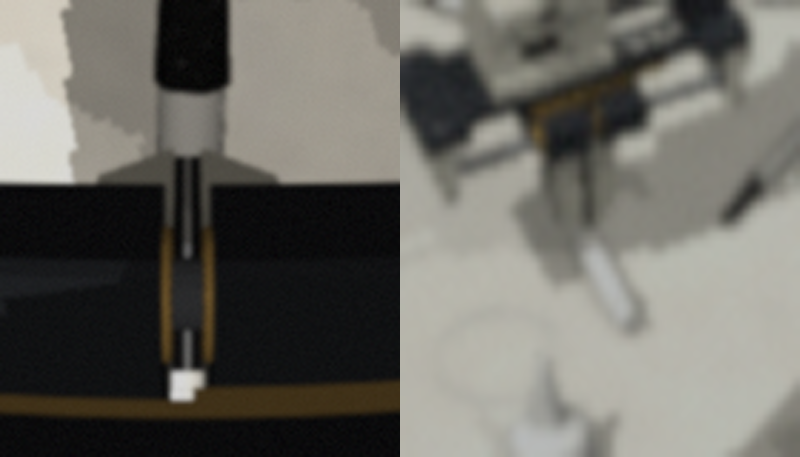

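The closed fingers now hide the pen: their tips show at wrist row ~155, about 18 mm above the table. Tip height is therefore about the reported z plus 33 mm. I'll open and descend the rest of the way, watching the force.

Emit:
{"method": "move_arm", "body": {"series": [{"fingers": 0.35,"tx": 0,"ty": 0,"tz": 0,"spin": 0},{"fingers": 0.35,"tx": 0,"ty": 0,"tz": 0,"spin": 0},{"fingers": 0.35,"tx": 0,"ty": 0,"tz": 0,"spin": 0},{"fingers": 0.35,"tx": 0,"ty": 0,"tz": 0.0015,"spin": 0},{"fingers": 0.35,"tx": 0,"ty": 0,"tz": 0.0015,"spin": 0},{"fingers": 0.35,"tx": 0,"ty": 0,"tz": 0.0015,"spin": 0},{"fingers": 0.35,"tx": 0,"ty": 0,"tz": 0.0015,"spin": 0},{"fingers": 0.35,"tx": 0,"ty": 0,"tz": 0.0015,"spin": 0},{"fingers": 0.35,"tx": 0,"ty": 0,"tz": 0.0015,"spin": 0},{"fingers": 0.35,"tx": 0,"ty": 0,"tz": 0,"spin": 0}]}}

```text
clock: 13.65
tool_pos: [0.4557, 0.2956, -0.0236]
tcp_rot: [-3.141, 0.0, 1.379]
ft_force: [0.6, -0.0, 0.1]
width: 0.35
gripper_force: 0.0
```

Emit:
{"method": "move_arm", "body": {"series": [{"fingers": 0.2,"tx": 0,"ty": 0,"tz": 0,"spin": 0},{"fingers": 0.2,"tx": 0,"ty": 0,"tz": 0,"spin": 0},{"fingers": 0.0,"tx": 0,"ty": 0,"tz": 0,"spin": 0},{"fingers": 0.0,"tx": 0,"ty": 0,"tz": 0,"spin": 0},{"fingers": 0.0,"tx": 0,"ty": 0,"tz": 0,"spin": 0},{"fingers": 0.0,"tx": 0,"ty": 0,"tz": 0,"spin": 0},{"fingers": 0.0,"tx": 0,"ty": 0,"tz": 0,"spin": 0},{"fingers": 0.0,"tx": 0,"ty": 0,"tz": 0,"spin": 0},{"fingers": 0.0,"tx": 0,"ty": 0,"tz": 0,"spin": 0},{"fingers": 0.0,"tx": 0,"ty": 0,"tz": 0,"spin": 0}], "squeeze": 8}}

```text
clock: 14.65
tool_pos: [0.4567, 0.2957, -0.0228]
tcp_rot: [3.14, -0.001, 1.378]
ft_force: [0.9, -1.4, 5.1]
width: 0.018
gripper_force: 7.1
```

Contact with the pen's top, so the tips are still about 10 mm too high. I'll open and go down another 10 mm.

Emit:
{"method": "move_arm", "body": {"series": [{"fingers": 0.4,"tx": 0,"ty": 0,"tz": 0,"spin": 0},{"fingers": 0.4,"tx": 0,"ty": 0,"tz": 0,"spin": 0},{"fingers": 0.4,"tx": 0,"ty": 0,"tz": 0,"spin": 0},{"fingers": 0.4,"tx": 0,"ty": 0,"tz": 0.002,"spin": 0},{"fingers": 0.4,"tx": 0,"ty": 0,"tz": 0.002,"spin": 0},{"fingers": 0.4,"tx": 0,"ty": 0,"tz": 0.002,"spin": 0},{"fingers": 0.4,"tx": 0,"ty": 0,"tz": 0.0015,"spin": 0},{"fingers": 0.4,"tx": 0,"ty": 0,"tz": 0.0015,"spin": 0},{"fingers": 0.4,"tx": 0,"ty": 0,"tz": 0,"spin": 0},{"fingers": 0.4,"tx": 0,"ty": 0,"tz": 0,"spin": 0}]}}

```text
clock: 15.65
tool_pos: [0.4559, 0.2957, -0.0323]
tcp_rot: [-3.142, 0.0, 1.379]
ft_force: [0.3, 0.9, 0.0]
width: 0.401
gripper_force: 0.0
```

Emit:
{"method": "move_arm", "body": {"series": [{"fingers": 0.2,"tx": 0,"ty": 0,"tz": 0,"spin": 0},{"fingers": 0.2,"tx": 0,"ty": 0,"tz": 0,"spin": 0},{"fingers": 0.0,"tx": 0,"ty": 0,"tz": 0,"spin": 0},{"fingers": 0.0,"tx": 0,"ty": 0,"tz": 0,"spin": 0},{"fingers": 0.0,"tx": 0,"ty": 0,"tz": 0,"spin": 0},{"fingers": 0.0,"tx": 0,"ty": 0,"tz": 0,"spin": 0},{"fingers": 0.0,"tx": 0,"ty": 0,"tz": 0,"spin": 0},{"fingers": 0.0,"tx": 0,"ty": 0,"tz": 0,"spin": 0},{"fingers": 0.0,"tx": 0,"ty": 0,"tz": 0,"spin": 0},{"fingers": 0.0,"tx": 0,"ty": 0,"tz": 0,"spin": 0}], "squeeze": 8}}

```text
clock: 16.65
tool_pos: [0.456, 0.2958, -0.0322]
tcp_rot: [3.142, -0.0, 1.379]
ft_force: [1.0, 0.4, 1.1]
width: 0.167
gripper_force: 8.0
```

The pen is gripped: width 0.167 is about 15 mm, at 8 N. I'll lift, turn and carry it to the pen bay.

Emit:
{"method": "move_arm", "body": {"series": [{"fingers": 0,"tx": 0,"ty": 0,"tz": -0.02,"spin": 0},{"fingers": 0,"tx": 0,"ty": 0,"tz": -0.035,"spin": 0},{"fingers": 0,"tx": 0,"ty": 0,"tz": -0.04,"spin": 0},{"fingers": 0,"tx": 0,"ty": 0,"tz": 0,"spin": 0.14},{"fingers": 0,"tx": 0,"ty": 0,"tz": 0,"spin": 0.14},{"fingers": 0,"tx": 0,"ty": 0,"tz": 0,"spin": 0.14},{"fingers": 0,"tx": 0,"ty": 0,"tz": 0,"spin": 0.14},{"fingers": 0,"tx": 0,"ty": 0,"tz": 0,"spin": 0.14},{"fingers": 0,"tx": 0,"ty": 0,"tz": 0,"spin": 0.14},{"fingers": 0,"tx": 0,"ty": 0,"tz": 0,"spin": 0.14}]}}

```text
clock: 17.65
tool_pos: [0.4557, 0.2956, 0.0625]
tcp_rot: [3.142, 0.0, 0.393]
ft_force: [0.6, -0.7, 0.3]
width: 0.168
gripper_force: 8.0
```

Emit:
{"method": "move_arm", "body": {"series": [{"fingers": 0,"tx": 0,"ty": 0,"tz": 0,"spin": 0.14},{"fingers": 0,"tx": 0,"ty": 0,"tz": 0,"spin": 0.14},{"fingers": 0,"tx": 0,"ty": 0,"tz": 0,"spin": 0.135},{"fingers": 0,"tx": 0.016,"ty": 0.035,"tz": 0,"spin": 0},{"fingers": 0,"tx": 0.016,"ty": 0.035,"tz": 0,"spin": 0},{"fingers": 0,"tx": 0.016,"ty": 0.035,"tz": 0,"spin": 0},{"fingers": 0,"tx": 0.016,"ty": 0.035,"tz": 0,"spin": 0},{"fingers": 0,"tx": 0.016,"ty": 0.035,"tz": 0,"spin": 0},{"fingers": 0,"tx": 0.016,"ty": 0.035,"tz": 0,"spin": 0},{"fingers": 0,"tx": 0.014,"ty": 0.035,"tz": 0,"spin": 0}]}}

```text
clock: 18.65
tool_pos: [0.5624, 0.0475, 0.0626]
tcp_rot: [-3.142, -0.0, -0.016]
ft_force: [0.1, 0.5, 0.2]
width: 0.165
gripper_force: 8.0
```

```bash
python3 - <<'E'
from h import *
o=get_obs();print(o["tool_pos"],o["tcp_rot"],o["width"],o["gripper_force"],np.round(o["joints"],2))
E
```

```text
[0.56240968 0.04751156 0.06259064] [-3.14154039e+00 -1.64774069e-05 -1.60358970e-02] 0.16503582504904737 7.979822799788963 [-0.34  0.48  0.26  1.89 -0.17  0.79 -1.57]
```

Emit:
{"method": "move_arm", "body": {"series": [{"fingers": 0,"tx": -0.001,"ty": 0.013,"tz": 0,"spin": 0},{"fingers": 0,"tx": 0,"ty": 0,"tz": 0.02,"spin": 0},{"fingers": 0,"tx": 0,"ty": 0,"tz": 0.02,"spin": 0},{"fingers": 0,"tx": 0,"ty": 0,"tz": 0.02,"spin": 0},{"fingers": 0,"tx": 0,"ty": 0,"tz": 0.015,"spin": 0},{"fingers": 0,"tx": 0,"ty": 0,"tz": 0.006,"spin": 0},{"fingers": 0,"tx": 0,"ty": 0,"tz": 0.004,"spin": 0},{"fingers": 0,"tx": 0,"ty": 0,"tz": 0.002,"spin": 0},{"fingers": 0,"tx": 0,"ty": 0,"tz": 0.001,"spin": 0},{"fingers": 0,"tx": 0,"ty": 0,"tz": 0,"spin": 0}]}}

```text
clock: 19.65
tool_pos: [0.5613, 0.0361, -0.0248]
tcp_rot: [-3.141, -0.001, -0.016]
ft_force: [0.3, 0.3, -0.7]
width: 0.165
gripper_force: 8.0
```

Emit:
{"method": "move_arm", "body": {"series": [{"fingers": 0,"tx": 0,"ty": 0,"tz": 0.001,"spin": 0},{"fingers": 0,"tx": 0,"ty": 0,"tz": 0.001,"spin": 0},{"fingers": 0,"tx": 0,"ty": 0,"tz": 0,"spin": 0},{"fingers": 0.22,"tx": 0,"ty": 0,"tz": 0,"spin": 0},{"fingers": 0.3,"tx": 0,"ty": 0,"tz": 0,"spin": 0},{"fingers": 0.35,"tx": 0,"ty": 0,"tz": 0,"spin": 0},{"fingers": 0.35,"tx": 0,"ty": 0,"tz": 0,"spin": 0},{"fingers": 0.35,"tx": 0,"ty": 0,"tz": -0.02,"spin": 0},{"fingers": 0.35,"tx": 0,"ty": 0,"tz": -0.03,"spin": 0},{"fingers": 0.35,"tx": 0,"ty": 0,"tz": -0.04,"spin": 0}]}}

```text
clock: 20.65
tool_pos: [0.5589, 0.0358, 0.0621]
tcp_rot: [3.141, 0.004, -0.016]
ft_force: [1.2, -0.8, -0.1]
width: 0.348
gripper_force: 0.0
```

Emit:
{"method": "move_arm", "body": {"series": [{"fingers": 0,"tx": 0,"ty": 0,"tz": -0.03,"spin": 0},{"fingers": 0,"tx": 0,"ty": 0.025,"tz": 0,"spin": 0},{"fingers": 0,"tx": 0,"ty": 0.025,"tz": 0,"spin": 0},{"fingers": 0,"tx": 0,"ty": 0.025,"tz": 0,"spin": 0},{"fingers": 0,"tx": 0,"ty": 0.025,"tz": 0,"spin": 0},{"fingers": 0,"tx": 0,"ty": 0.01,"tz": 0,"spin": 0},{"fingers": 0,"tx": 0,"ty": 0,"tz": 0,"spin": 0},{"fingers": 0,"tx": 0,"ty": 0,"tz": 0,"spin": 0},{"fingers": 0,"tx": 0,"ty": 0,"tz": 0,"spin": 0},{"fingers": 0,"tx": 0,"ty": 0,"tz": 0,"spin": 0}]}}

```text
clock: 21.65
tool_pos: [0.5591, -0.0723, 0.0926]
tcp_rot: [-3.141, 0.0, -0.014]
ft_force: [0.1, 1.0, 0.6]
width: 0.006
gripper_force: 0.0
```

```bash
python3 - <<'E'
from h import *
o=get_obs();print(o["tool_pos"],o["tcp_rot"],o["width"],o["clock"])
c=eyes.get_calibration("wrist")
a=eyes.capture("wrist"); t=eyes.capture("top"); np.savez("s.npz",a=a,t=t)
C=np.array([.5606,-.0213]);y=np.radians(89.1);ex=np.array([np.cos(y),np.sin(y)]);ey=np.array([-ex[1],ex[0]])
# rectified case-frame views at z=.013 (x: case x -.12...12 ; 2.5px/mm)
def rect(name,im,z,c=None):
    xs=np.arange(-.115,.115,.0006);ys=np.arange(-.1,.1,.0006)
    m=np.array([[proj(name,[*(C+ex*x+ey*yy),z],c) for x in xs] for yy in ys],np.float32)
    return cv2.remap(im,m[...,0],m[...,1],cv2.INTER_LINEAR)
A=rect("wrist",a,.013,c);T=rect("top",t,.013)
cv2.imwrite("pics/rect.png",np.hstack([A,T])[:,:,::-1]); print(A.shape)
E
```

```text
[ 0.55907527 -0.07227491  0.09258609] [-3.14092711e+00  2.18268955e-04 -1.38452092e-02] 0.005765049971769491 21.65Traceback (most recent call last):
  File "<stdin>", line 11, in <module>
  File "<stdin>", line 9, in rect
  File "h.py", line 13, in proj
    c=cal or eyes.get_calibration(name); K=np.array(c["camera_matrix"]); V=np.array(c["view"])
             ~~~~~~~~~~~~~~~~~~~~^^^^^^
ValueError: time passes only in moves, steps and waits
```

```bash
python3 - <<'E'
from h import *
c=eyes.get_calibration("wrist");ct=eyes.get_calibration("top");s=np.load("s.npz")
C=np.array([.5606,-.0213]);y=np.radians(89.1);ex=np.array([np.cos(y),np.sin(y)]);ey=np.array([-ex[1],ex[0]])
def rect(name,im,z,c):
    xs=np.arange(-.115,.115,.0006);ys=np.arange(-.1,.1,.0006)
    m=np.array([[proj(name,[*(C+ex*x+ey*yy),z],c) for x in xs] for yy in ys],np.float32)
    return cv2.remap(im,m[...,0],m[...,1],cv2.INTER_LINEAR)
A=rect("wrist",s["a"],.013,c);T=rect("top",s["t"],.013,ct)
cv2.imwrite("pics/rect.png",np.hstack([A,T])[:,:,::-1]); print(A.shape)
E
```

```text
(334, 384, 3)
```

View pics/rect.png

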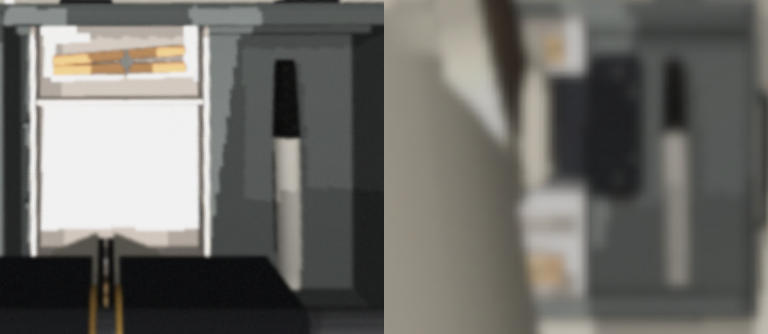

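The rectified views show the pen flat in the bay, at case x ≈ 0.057 and y ≈ 0.003. Next I'll lower the shut fingers into the tray, then push.

Emit:
{"method": "move_arm", "body": {"series": [{"fingers": 0,"tx": 0.001,"ty": 0,"tz": 0.03,"spin": 0},{"fingers": 0,"tx": 0,"ty": 0,"tz": 0.03,"spin": 0},{"fingers": 0,"tx": 0,"ty": 0,"tz": 0.016,"spin": 0},{"fingers": 0,"tx": 0,"ty": 0,"tz": 0.008,"spin": 0},{"fingers": 0,"tx": 0,"ty": 0,"tz": 0.004,"spin": 0},{"fingers": 0,"tx": 0,"ty": 0,"tz": 0.003,"spin": 0},{"fingers": 0,"tx": 0,"ty": 0,"tz": 0,"spin": 0},{"fingers": 0,"tx": 0,"ty": -0.01,"tz": 0,"spin": 0},{"fingers": 0,"tx": 0,"ty": -0.01,"tz": 0,"spin": 0},{"fingers": 0,"tx": 0,"ty": -0.01,"tz": 0,"spin": 0}]}}

```text
clock: 22.75
tool_pos: [0.5608, -0.0424, 0.0022]
tcp_rot: [-3.141, -0.001, -0.015]
ft_force: [0.4, 0.4, -1.1]
width: 0.004
gripper_force: 0.0
```

Emit:
{"method": "move_arm", "body": {"series": [{"fingers": 0,"tx": 0,"ty": -0.01,"tz": 0,"spin": 0},{"fingers": 0,"tx": 0,"ty": -0.01,"tz": 0,"spin": 0},{"fingers": 0,"tx": 0,"ty": -0.01,"tz": 0,"spin": 0},{"fingers": 0,"tx": 0,"ty": -0.01,"tz": 0,"spin": 0},{"fingers": 0,"tx": 0,"ty": -0.01,"tz": 0,"spin": 0},{"fingers": 0,"tx": 0,"ty": -0.01,"tz": 0,"spin": 0},{"fingers": 0,"tx": 0,"ty": -0.01,"tz": 0,"spin": 0},{"fingers": 0,"tx": 0,"ty": -0.01,"tz": 0,"spin": 0},{"fingers": 0,"tx": 0,"ty": 0,"tz": 0,"spin": 0},{"fingers": 0,"tx": 0,"ty": 0,"tz": 0,"spin": 0}]}}

```text
clock: 23.75
tool_pos: [0.5612, 0.037, 0.0014]
tcp_rot: [-3.141, 0.001, -0.015]
ft_force: [0.7, -0.1, 0.6]
width: 0.005
gripper_force: 0.0
```

Emit:
{"method": "move_arm", "body": {"series": [{"fingers": 0,"tx": 0,"ty": -0.003,"tz": 0,"spin": 0},{"fingers": 0,"tx": 0,"ty": -0.003,"tz": 0,"spin": 0},{"fingers": 0,"tx": 0,"ty": -0.003,"tz": 0,"spin": 0},{"fingers": 0,"tx": 0,"ty": -0.003,"tz": 0,"spin": 0},{"fingers": 0,"tx": 0,"ty": -0.002,"tz": 0,"spin": 0},{"fingers": 0,"tx": 0,"ty": -0.001,"tz": 0,"spin": 0},{"fingers": 0,"tx": 0,"ty": -0.001,"tz": 0,"spin": 0},{"fingers": 0,"tx": 0,"ty": -0.001,"tz": 0,"spin": 0},{"fingers": 0,"tx": 0,"ty": -0.001,"tz": 0,"spin": 0},{"fingers": 0,"tx": 0,"ty": 0,"tz": 0,"spin": 0}]}}

```text
clock: 24.75
tool_pos: [0.562, 0.0542, 0.0017]
tcp_rot: [-3.141, 0.0, -0.016]
ft_force: [-1.1, -0.2, 0.2]
width: 0.004
gripper_force: 0.5
```

```bash
python3 - <<'E'
from h import *
o=get_obs();print(o["tool_pos"],o["ft_force"])
t=eyes.capture("top");ct=eyes.get_calibration("top");s=np.load("s.npz")["t"]
c=eyes.get_calibration("wrist");a=eyes.capture("wrist")
C=np.array([.5606,-.0213]);y=np.radians(89.1);ex=np.array([np.cos(y),np.sin(y)]);ey=np.array([-ex[1],ex[0]])
for yy in(-.06,-.035,-.02):
  for n,im,cc in(("wrist",a,c),("top",t,ct)):
    print(n,yy,[(x,int(im[tuple(np.clip(proj(n,[*(C+ex*x/1000+ey*yy),.048],cc)[::-1].round().astype(int),0,[383,511]))].mean())) for x in range(-108,112,4)])
E
```

```text
[0.56196284 0.05416888 0.00168525] [-1.12201965 -0.22995406  0.22821376]
wrist -0.06 [(-108, 36), (-104, 34), (-100, 34), (-96, 36), (-92, 37), (-88, 37), (-84, 37), (-80, 37), (-76, 37), (-72, 36), (-68, 35), (-64, 48), (-60, 106), (-56, 118), (-52, 118), (-48, 119), (-44, 120), (-40, 119), (-36, 141), (-32, 142), (-28, 142), (-24, 143), (-20, 142), (-16, 143), (-12, 143), (-8, 143), (-4, 150), (0, 93), (4, 90), (8, 171), (12, 139), (16, 141), (20, 138), (24, 205), (28, 202), (32, 204), (36, 203), (40, 203), (44, 202), (48, 201), (52, 164), (56, 133), (60, 136), (64, 132), (68, 129), (72, 133), (76, 125), (80, 172), (84, 175), (88, 196), (92, 76), (96, 31), (100, 41), (104, 90), (108, 150)]
top -0.06 [(-108, 149), (-104, 116), (-100, 79), (-96, 60), (-92, 82), (-88, 99), (-84, 107), (-80, 107), (-76, 107), (-72, 107), (-68, 108), (-64, 111), (-60, 115), (-56, 118), (-52, 119), (-48, 118), (-44, 118), (-40, 118), (-36, 119), (-32, 119), (-28, 119), (-24, 118), (-20, 118), (-16, 119), (-12, 118), (-8, 117), (-4, 112), (0, 117), (4, 101), (8, 73), (12, 95), (16, 124), (20, 140), (24, 1
[... 2057 characters left out ...]
 204), (88, 171), (92, 74), (96, 33), (100, 37), (104, 90), (108, 20)]
top -0.02 [(-108, 153), (-104, 119), (-100, 79), (-96, 74), (-92, 95), (-88, 101), (-84, 101), (-80, 101), (-76, 102), (-72, 103), (-68, 107), (-64, 108), (-60, 111), (-56, 111), (-52, 111), (-48, 112), (-44, 112), (-40, 108), (-36, 108), (-32, 108), (-28, 96), (-24, 75), (-20, 58), (-16, 52), (-12, 52), (-8, 51), (-4, 52), (0, 51), (4, 53), (8, 57), (12, 95), (16, 140), (20, 173), (24, 182), (28, 152), (32, 126), (36, 115), (40, 115), (44, 116), (48, 117), (52, 118), (56, 119), (60, 120), (64, 120), (68, 120), (72, 119), (76, 119), (80, 119), (84, 118), (88, 117), (92, 116), (96, 115), (100, 113), (104, 112), (108, 109)]
```

The tray's leading edge is now at case x ≈ 90 mm, and home is 100. I'll push on slowly.

Emit:
{"method": "move_arm", "body": {"series": [{"fingers": 0,"tx": 0,"ty": -0.002,"tz": 0,"spin": 0},{"fingers": 0,"tx": 0,"ty": -0.002,"tz": 0,"spin": 0},{"fingers": 0,"tx": 0,"ty": -0.002,"tz": 0,"spin": 0},{"fingers": 0,"tx": 0,"ty": -0.001,"tz": 0,"spin": 0},{"fingers": 0,"tx": 0,"ty": -0.001,"tz": 0,"spin": 0},{"fingers": 0,"tx": 0,"ty": -0.001,"tz": 0,"spin": 0},{"fingers": 0,"tx": 0,"ty": 0,"tz": 0,"spin": 0},{"fingers": 0,"tx": 0,"ty": 0,"tz": 0,"spin": 0},{"fingers": 0,"tx": 0,"ty": 0,"tz": 0,"spin": 0},{"fingers": 0,"tx": 0,"ty": 0,"tz": 0,"spin": 0}]}}

```text
clock: 25.85
tool_pos: [0.5623, 0.0626, 0.0018]
tcp_rot: [3.141, -0.0, -0.016]
ft_force: [0.6, -3.0, 0.9]
width: 0.005
gripper_force: 1.6
```

Emit:
{"method": "move_arm", "body": {"series": [{"fingers": 0,"tx": 0,"ty": -0.001,"tz": 0,"spin": 0},{"fingers": 0,"tx": 0,"ty": -0.001,"tz": 0,"spin": 0},{"fingers": 0,"tx": 0,"ty": -0.001,"tz": 0,"spin": 0},{"fingers": 0,"tx": 0,"ty": -0.0,"tz": 0,"spin": 0},{"fingers": 0,"tx": 0,"ty": 0,"tz": 0,"spin": 0},{"fingers": 0,"tx": 0,"ty": 0,"tz": 0,"spin": 0},{"fingers": 0,"tx": 0,"ty": 0,"tz": 0,"spin": 0},{"fingers": 0,"tx": 0,"ty": 0,"tz": 0,"spin": 0},{"fingers": 0,"tx": 0,"ty": 0,"tz": 0,"spin": 0},{"fingers": 0,"tx": 0,"ty": 0,"tz": 0,"spin": 0}]}}

```text
clock: 26.85
tool_pos: [0.5623, 0.0627, 0.0018]
tcp_rot: [3.139, 0.0, -0.018]
ft_force: [-1.1, -8.5, 1.8]
width: 0.004
gripper_force: 4.2
```

The TCP stalls at y = 0.0627 as the force rises, so the tray is home. I'll push briefly to be firm, retreat upward, and move to the brush.

Emit:
{"method": "move_arm", "body": {"series": [{"fingers": 0,"tx": 0,"ty": -0.001,"tz": 0,"spin": 0},{"fingers": 0,"tx": 0,"ty": -0.001,"tz": 0,"spin": 0},{"fingers": 0,"tx": 0,"ty": 0,"tz": 0,"spin": 0},{"fingers": 0,"tx": 0,"ty": 0,"tz": 0,"spin": 0},{"fingers": 0,"tx": 0,"ty": 0.01,"tz": 0,"spin": 0},{"fingers": 0,"tx": 0,"ty": 0.01,"tz": 0,"spin": 0},{"fingers": 0,"tx": 0,"ty": 0,"tz": -0.03,"spin": 0},{"fingers": 0,"tx": 0,"ty": 0,"tz": -0.04,"spin": 0},{"fingers": 0,"tx": 0,"ty": 0,"tz": -0.04,"spin": 0},{"fingers": 0.6,"tx": 0,"ty": 0,"tz": -0.03,"spin": 0}]}}

```text
clock: 27.85
tool_pos: [0.5628, 0.0488, 0.1442]
tcp_rot: [-3.14, -0.002, -0.015]
ft_force: [0.6, 0.4, 0.1]
width: 0.049
gripper_force: 0.0
```

Emit:
{"method": "move_arm", "body": {"series": [{"fingers": 0.6,"tx": -0.006,"ty": 0.032,"tz": 0,"spin": 0},{"fingers": 0.6,"tx": -0.006,"ty": 0.032,"tz": 0,"spin": 0},{"fingers": 0.6,"tx": -0.006,"ty": 0.032,"tz": 0,"spin": 0},{"fingers": 0.6,"tx": -0.006,"ty": 0.032,"tz": 0,"spin": 0},{"fingers": 0.6,"tx": -0.006,"ty": 0.032,"tz": 0,"spin": 0},{"fingers": 0.6,"tx": -0.006,"ty": 0.032,"tz": 0,"spin": 0},{"fingers": 0.6,"tx": -0.006,"ty": 0.032,"tz": 0,"spin": 0},{"fingers": 0.6,"tx": -0.006,"ty": 0.032,"tz": 0,"spin": 0},{"fingers": 0.6,"tx": -0.006,"ty": 0.032,"tz": 0,"spin": 0},{"fingers": 0.6,"tx": -0.004,"ty": 0.032,"tz": 0,"spin": 0}]}}

```text
clock: 28.85
tool_pos: [0.4987, -0.2715, 0.1417]
tcp_rot: [-3.14, -0.001, -0.015]
ft_force: [0.4, -1.3, -0.3]
width: 0.602
gripper_force: 0.0
```

Emit:
{"method": "move_arm", "body": {"series": [{"fingers": 0.6,"tx": 0,"ty": 0,"tz": 0,"spin": -0.13},{"fingers": 0.6,"tx": 0,"ty": 0,"tz": 0,"spin": -0.13},{"fingers": 0.6,"tx": 0,"ty": 0,"tz": 0,"spin": -0.13},{"fingers": 0.6,"tx": 0,"ty": 0,"tz": 0,"spin": -0.13},{"fingers": 0.6,"tx": 0,"ty": 0,"tz": 0,"spin": -0.13},{"fingers": 0.6,"tx": 0,"ty": 0,"tz": 0,"spin": -0.13},{"fingers": 0.6,"tx": 0,"ty": 0,"tz": 0,"spin": -0.13},{"fingers": 0.6,"tx": 0,"ty": 0,"tz": 0,"spin": -0.125},{"fingers": 0.6,"tx": 0,"ty": 0,"tz": 0,"spin": 0},{"fingers": 0.6,"tx": 0,"ty": 0,"tz": 0,"spin": 0}]}}

```text
clock: 29.85
tool_pos: [0.4989, -0.2707, 0.1417]
tcp_rot: [-3.142, -0.001, 1.016]
ft_force: [-0.3, 0.3, 0.6]
width: 0.602
gripper_force: 0.0
```

```bash
python3 - <<'E'
from h import *
o=get_obs();t=o["tool_pos"];print(t,o["tcp_rot"],o["clock"],o["width"])
c=eyes.get_calibration("wrist");ct=eyes.get_calibration("top");a=eyes.capture("wrist");s=eyes.capture("top")
for n,im,cc in(("wrist",a,c),("top",s,ct)):
  h=cv2.cvtColor(im,cv2.COLOR_RGB2HSV); m=cv2.inRange(h,(120,70,30),(150,255,255))
  k,l,st,ce=cv2.connectedComponentsWithStats(m)
  i=1+np.argmax(st[1:,4]); ys,xs=np.where(l==i)
  for z in(.03,.045):
    P=np.array([at(n,x,y,z,cc)[:2] for x,y in zip(xs,ys)])
    r=cv2.minAreaRect(P.astype(np.float32)*1000); u=np.linalg.svd(P-P.mean(0),full_matrices=False)[2][0]
    print(n,z,st[i],P.mean(0),r,np.degrees(np.arctan2(u[1],u[0])))
# tray check
C=np.array([.5606,-.0213]);y=np.radians(89.1);ex=np.array([np.cos(y),np.sin(y)]);ey=np.array([-ex[1],ex[0]])
for n,im,cc in(("wrist",a,c),("top",s,ct)):
    print(n,[(x,int(im[tuple(np.clip(proj(n,[*(C+ex*x/1000+ey*-.02),.048],cc)[::-1].round().astype(int),0,[383,511]))].mean())) for x in list(range(-8,20,2))+list(range(84,112,2))])
E
```

```text
[ 0.49894559 -0.27071611  0.14170215] [-3.14158325e+00 -7.32689710e-04  1.01587721e+00] 29.85 0.6022899011276547
wrist 0.03 [ 248  143   25   72 1515] [ 0.5015505  -0.27533848] ((500.98974609375, -275.88671875), (78.82735443115234, 25.916433334350586), 58.44889450073242) -122.06734028293393
wrist 0.045 [ 248  143   25   72 1515] [ 0.50335485 -0.27195498] ((502.7471008300781, -272.4075927734375), (75.0025634765625, 24.70053482055664), 58.851295471191406) -122.06098650252713
top 0.03 [349 187  15  11  91] [ 0.50817802 -0.26073516] ((509.50860595703125, -260.06353759765625), (44.92042541503906, 22.749134063720703), 55.385921478271484) -117.97619515635584
top 0.045 [349 187  15  11  91] [ 0.50726374 -0.25726703] ((508.6268310546875, -256.6224060058594), (44.37945556640625, 22.47113800048828), 55.30491638183594) -118.03187891672015
wrist [(-8, 97), (-6, 96), (-4, 97), (-2, 98), (0, 98), (2, 95), (4, 95), (6, 83), (8, 68), (10, 60), (12, 58), (14, 58), (16, 56), (18, 62), (84, 60), (86, 60), (88, 58), (90, 59), (92, 58), (94, 58), (96, 59), (98, 58), (100, 58), (102, 58), (104, 60), (106, 60), (108, 60), (110, 59)]
top [(-8, 77), (-6, 77), (-4, 77), (-2, 77), (0, 78), (2, 78), (4, 92), (6, 110), (8, 110), (10, 121), (12, 135), (14, 135), (16, 142), (18, 142), (84, 190), (86, 190), (88, 190), (90, 189), (92, 189), (94, 184), (96, 172), (98, 172), (100, 154), (102, 124), (104, 124), (106, 109), (108, 94), (110, 94)]
```

The tray's leading edge is at x ≈ 100 mm, so it is home. The brush is at (0.502,-0.2735), 58°. I'll descend and grip it.

Emit:
{"method": "move_arm", "body": {"series": [{"fingers": 0.6,"tx": -0.001,"ty": 0.003,"tz": 0.03,"spin": 0.005},{"fingers": 0.6,"tx": 0,"ty": 0,"tz": 0.03,"spin": 0},{"fingers": 0.6,"tx": 0,"ty": 0,"tz": 0.03,"spin": 0},{"fingers": 0.6,"tx": 0,"ty": 0,"tz": 0.03,"spin": 0},{"fingers": 0.6,"tx": 0,"ty": 0,"tz": 0.02,"spin": 0},{"fingers": 0.6,"tx": 0,"ty": 0,"tz": 0.013,"spin": 0},{"fingers": 0.6,"tx": 0,"ty": 0,"tz": 0.007,"spin": 0},{"fingers": 0.6,"tx": 0,"ty": 0,"tz": 0.003,"spin": 0},{"fingers": 0.6,"tx": 0,"ty": 0,"tz": 0,"spin": 0},{"fingers": 0.6,"tx": 0,"ty": 0,"tz": 0,"spin": 0}]}}

```text
clock: 30.95
tool_pos: [0.5016, -0.2739, -0.0203]
tcp_rot: [3.14, -0.0, 1.014]
ft_force: [-1.1, -0.1, 0.2]
width: 0.599
gripper_force: 0.0
```

Emit:
{"method": "move_arm", "body": {"series": [{"fingers": 0.4,"tx": 0,"ty": 0,"tz": 0,"spin": 0},{"fingers": 0.37,"tx": 0,"ty": 0,"tz": 0,"spin": 0},{"fingers": 0.34,"tx": 0,"ty": 0,"tz": 0,"spin": 0},{"fingers": 0.3,"tx": 0,"ty": 0,"tz": 0,"spin": 0},{"fingers": 0.0,"tx": 0,"ty": 0,"tz": 0,"spin": 0},{"fingers": 0.0,"tx": 0,"ty": 0,"tz": 0,"spin": 0},{"fingers": 0.0,"tx": 0,"ty": 0,"tz": 0,"spin": 0},{"fingers": 0.0,"tx": 0,"ty": 0,"tz": 0,"spin": 0},{"fingers": 0.0,"tx": 0,"ty": 0,"tz": 0,"spin": 0},{"fingers": 0.0,"tx": 0,"ty": 0,"tz": 0,"spin": 0}], "squeeze": 15}}

```text
clock: 31.95
tool_pos: [0.5012, -0.2737, -0.0211]
tcp_rot: [3.141, -0.0, 1.014]
ft_force: [1.0, -0.2, 2.2]
width: 0.299
gripper_force: 14.8
```

The brush is held at 27.5 mm. I'll lift, turn and carry it over the brush bay, then check alignment on the tray's dividers.

Emit:
{"method": "move_arm", "body": {"series": [{"fingers": 0,"tx": 0,"ty": 0,"tz": -0.02,"spin": 0},{"fingers": 0,"tx": 0,"ty": 0,"tz": -0.035,"spin": 0},{"fingers": 0,"tx": 0,"ty": 0,"tz": -0.04,"spin": 0},{"fingers": 0,"tx": 0,"ty": 0,"tz": -0.01,"spin": 0},{"fingers": 0,"tx": 0,"ty": 0,"tz": 0,"spin": -0.12},{"fingers": 0,"tx": 0,"ty": 0,"tz": 0,"spin": -0.12},{"fingers": 0,"tx": 0,"ty": 0,"tz": 0,"spin": -0.12},{"fingers": 0,"tx": 0,"ty": 0,"tz": 0,"spin": -0.12},{"fingers": 0,"tx": 0,"ty": 0,"tz": 0,"spin": -0.061},{"fingers": 0,"tx": 0,"ty": 0,"tz": 0,"spin": 0}]}}

```text
clock: 32.95
tool_pos: [0.4994, -0.2728, 0.0824]
tcp_rot: [-3.139, -0.001, 1.555]
ft_force: [-0.4, -0.3, -1.7]
width: 0.304
gripper_force: 14.3
```

Emit:
{"method": "move_arm", "body": {"series": [{"fingers": 0,"tx": 0.022,"ty": 0.006,"tz": 0,"spin": 0},{"fingers": 0,"tx": 0.022,"ty": 0.006,"tz": 0,"spin": 0},{"fingers": 0,"tx": 0.022,"ty": 0.006,"tz": 0,"spin": 0},{"fingers": 0,"tx": 0.023,"ty": 0.007,"tz": 0,"spin": 0},{"fingers": 0,"tx": 0.023,"ty": 0.006,"tz": 0,"spin": 0},{"fingers": 0,"tx": 0.023,"ty": 0.006,"tz": 0,"spin": 0},{"fingers": 0,"tx": 0.023,"ty": 0.006,"tz": 0,"spin": 0},{"fingers": 0,"tx": 0.023,"ty": 0.006,"tz": 0,"spin": 0},{"fingers": 0,"tx": 0.022,"ty": 0.006,"tz": 0,"spin": 0},{"fingers": 0,"tx": 0,"ty": 0,"tz": 0,"spin": 0}]}}

```text
clock: 33.95
tool_pos: [0.5592, -0.0664, 0.0829]
tcp_rot: [-3.141, -0.003, 1.559]
ft_force: [-0.5, 0.4, -0.5]
width: 0.307
gripper_force: 14.3
```

```bash
python3 - <<'E'
from h import *
o=get_obs();t=o["tool_pos"];print(t,o["tcp_rot"],o["clock"],o["width"],o["gripper_force"])
c=eyes.get_calibration("wrist");a=eyes.capture("wrist")
C=np.array([.5606,-.0213]);y=np.radians(89.1);ex=np.array([np.cos(y),np.sin(y)]);ey=np.array([-ex[1],ex[0]])
def pr(f,r): return [(k,int(a[tuple(np.clip(proj("wrist",[*(C+f(k)),.048],c)[::-1].round().astype(int),0,[383,511]))].mean())) for k in r]
for x in(.05,.075): print("y at",x,pr(lambda k:ex*x+ey*k/1000,list(range(-50,-34))+list(range(35,51))), pr(lambda k:ex*x+ey*k/1000,list(range(-92,-76,1))+list(range(77,93))))
for yy in(-.03,.03): print("x at",yy,pr(lambda k:ex*k/1000+ey*yy,range(86,108)))
h=cv2.cvtColor(a,cv2.COLOR_RGB2HSV); m=cv2.inRange(h,(120,70,30),(150,255,255))
ys,xs=np.where(m>0); print(len(xs))
if len(xs): 
  P=np.array([at("wrist",x,y,t[2]+.04+.01,c)[:2] for x,y in zip(xs,ys)])-t[:2]; print(P.min(0),P.max(0))
E
```

```text
[ 0.55921132 -0.06641732  0.08293299] [-3.14053808e+00 -2.55652595e-03  1.55887601e+00] 33.95 0.30652588698404426 14.32729056570679
y at 0.05 [(-50, 207), (-49, 208), (-48, 208), (-47, 206), (-46, 207), (-45, 197), (-44, 171), (-43, 167), (-42, 141), (-41, 100), (-40, 105), (-39, 145), (-38, 171), (-37, 176), (-36, 176), (-35, 176), (35, 175), (36, 163), (37, 128), (38, 111), (39, 155), (40, 190), (41, 171), (42, 166), (43, 173), (44, 176), (45, 176), (46, 176), (47, 175), (48, 177), (49, 176), (50, 176)] [(-92, 90), (-91, 91), (-90, 92), (-89, 92), (-88, 93), (-87, 82), (-86, 76), (-85, 83), (-84, 85), (-83, 81), (-82, 76), (-81, 77), (-80, 97), (-79, 137), (-78, 165), (-77, 174), (77, 102), (78, 78), (79, 77), (80, 75), (81, 83), (82, 76), (83, 69), (84, 72), (85, 74), (86, 76), (87, 74), (88, 72), (89, 72), (90, 74), (91, 72), (92, 72)]
y at 0.075 [(-50, 206), (-49, 206), (-48, 206), (-47, 207), (-46, 207), (-45, 198), (-44, 181), (-43, 166), (-42, 134), (-41, 95), (-40, 82), (-39, 153), (-38, 173), (-37, 178), (-36, 178), (-35, 178), (35, 174), (36, 156), (37, 118), (38, 98), (39
[... 332 characters left out ...]
9, 74), (80, 79), (81, 80), (82, 75), (83, 69), (84, 70), (85, 73), (86, 75), (87, 73), (88, 73), (89, 72), (90, 72), (91, 71), (92, 70)]
x at -0.03 [(86, 178), (87, 177), (88, 180), (89, 200), (90, 228), (91, 226), (92, 170), (93, 77), (94, 83), (95, 125), (96, 190), (97, 232), (98, 180), (99, 94), (100, 40), (101, 34), (102, 48), (103, 89), (104, 103), (105, 112), (106, 118), (107, 111)]
x at 0.03 [(86, 179), (87, 176), (88, 177), (89, 178), (90, 178), (91, 156), (92, 116), (93, 87), (94, 81), (95, 89), (96, 213), (97, 235), (98, 217), (99, 139), (100, 59), (101, 38), (102, 55), (103, 78), (104, 96), (105, 112), (106, 118), (107, 115)]
4331
[-0.01471132 -0.04378268] [0.01278868 0.04001732]
```

The dividers and walls put the case centre about 1.3 mm to one side of my estimate; I'll correct for that and lower the brush.

Emit:
{"method": "move_arm", "body": {"series": [{"fingers": 0,"tx": -0.004,"ty": 0.003,"tz": 0,"spin": 0.004},{"fingers": 0,"tx": 0,"ty": 0,"tz": 0.02,"spin": 0},{"fingers": 0,"tx": 0,"ty": 0,"tz": 0.02,"spin": 0},{"fingers": 0,"tx": 0,"ty": 0,"tz": 0.02,"spin": 0},{"fingers": 0,"tx": 0,"ty": 0,"tz": 0.016,"spin": 0},{"fingers": 0,"tx": 0,"ty": 0,"tz": 0.01,"spin": 0},{"fingers": 0,"tx": 0,"ty": 0,"tz": 0.006,"spin": 0},{"fingers": 0,"tx": 0,"ty": 0,"tz": 0.003,"spin": 0},{"fingers": 0,"tx": 0,"ty": 0,"tz": 0.002,"spin": 0},{"fingers": 0,"tx": 0,"ty": 0,"tz": 0,"spin": 0}]}}

```text
clock: 35.0
tool_pos: [0.5642, -0.077, -0.011]
tcp_rot: [3.138, 0.0, 1.548]
ft_force: [-1.6, 1.9, 12.1]
width: 0.313
gripper_force: 15.0
```

Emit:
{"method": "move_arm", "body": {"series": [{"fingers": 0,"tx": 0,"ty": 0,"tz": 0.001,"spin": 0},{"fingers": 0,"tx": 0,"ty": 0,"tz": 0,"spin": 0},{"fingers": 0,"tx": 0,"ty": 0,"tz": 0,"spin": 0},{"fingers": 0,"tx": 0,"ty": 0,"tz": 0,"spin": 0},{"fingers": 0,"tx": 0,"ty": 0,"tz": 0,"spin": 0},{"fingers": 0,"tx": 0,"ty": 0,"tz": 0,"spin": 0},{"fingers": 0,"tx": 0,"ty": 0,"tz": 0,"spin": 0},{"fingers": 0,"tx": 0,"ty": 0,"tz": 0,"spin": 0},{"fingers": 0,"tx": 0,"ty": 0,"tz": 0,"spin": 0},{"fingers": 0,"tx": 0,"ty": 0,"tz": 0,"spin": 0}]}}

```text
clock: 36.0
tool_pos: [0.5645, -0.077, -0.0118]
tcp_rot: [3.137, 0.0, 1.548]
ft_force: [-1.1, 2.3, 14.3]
width: 0.321
gripper_force: 15.0
```

Contact came 5 mm early and the TCP is about 7 mm short in y. I'll raise a little, recentre and measure.

Emit:
{"method": "move_arm", "body": {"series": [{"fingers": 0,"tx": 0,"ty": 0,"tz": -0.006,"spin": 0},{"fingers": 0,"tx": 0,"ty": 0,"tz": -0.006,"spin": 0},{"fingers": 0,"tx": 0.003,"ty": 0,"tz": 0,"spin": 0},{"fingers": 0,"tx": 0.002,"ty": 0,"tz": 0,"spin": 0},{"fingers": 0,"tx": 0,"ty": 0,"tz": 0,"spin": 0},{"fingers": 0,"tx": 0,"ty": 0,"tz": 0,"spin": 0},{"fingers": 0,"tx": 0,"ty": 0,"tz": 0,"spin": 0},{"fingers": 0,"tx": 0,"ty": 0,"tz": 0,"spin": 0},{"fingers": 0,"tx": 0,"ty": 0,"tz": 0,"spin": 0},{"fingers": 0,"tx": 0,"ty": 0,"tz": 0,"spin": 0}]}}

```text
clock: 37.0
tool_pos: [0.562, -0.0705, -0.0023]
tcp_rot: [-3.141, -0.0, 1.551]
ft_force: [0.6, -0.7, -1.0]
width: 0.315
gripper_force: 15.0
```

```bash
python3 - <<'E'
from h import *
o=get_obs();t=o["tool_pos"];print(t,o["tcp_rot"],o["clock"],o["width"],o["gripper_force"],o["ft_force"])
C=np.array([.5619,-.0225]);y=np.radians(89.1);ex=np.array([np.cos(y),np.sin(y)]);ey=np.array([-ex[1],ex[0]])
for n in("wrist","scene","top"):
  c=eyes.get_calibration(n);a=eyes.capture(n)
  h=cv2.cvtColor(a,cv2.COLOR_RGB2HSV); m=cv2.inRange(h,(120,60,30),(155,255,255))
  k,l,st,ce=cv2.connectedComponentsWithStats(m); i=1+np.argmax(st[1:,4]) if k>1 else 0
  ys,xs=np.where(l==i); print(n,st[i])
  for z in(.03,.06):
    P=np.array([at(n,x,yy,z,c)[:2] for x,yy in zip(xs,ys)])-C; q=np.c_[P@ex,P@ey]
    print(z,q.min(0).round(3),q.max(0).round(3))
  if n=="wrist": print(cv2.minAreaRect(np.c_[xs,ys].astype(np.float32)), proj(n,[t[0],t[1],t[2]+.04],c))
  cv2.imwrite(f"pics/chk_{n}.png",a[:,:,::-1])
E
```

```text
[ 0.56202326 -0.0704663  -0.00234011] [-3.14148658e+00 -1.88460979e-05  1.55080539e+00] 37.0 0.31541138540606756 14.973706664422934 [ 0.6248184  -0.70234807 -1.00921168]
wrist [ 229  176   53   85 3879]
0.03 [-0.066 -0.016] [-0.012  0.016]
0.06 [-0.049 -0.013] [-0.004  0.013]
((255.0, 218.0), (84.0, 52.0), 90.0) [256.7 239.8]
scene [292 205  11  14  99]
0.03 [-0.076 -0.043] [-0.025  0.003]
0.06 [-0.096 -0.022] [-0.046  0.023]
top [12 82  6  6 20]
0.03 [ 0.83  -0.294] [ 0.846 -0.277]
0.06 [ 0.814 -0.284] [ 0.829 -0.268]
```

Emit:
{"method": "move_arm", "body": {"series": [{"fingers": 0,"tx": 0,"ty": 0,"tz": 0.003,"spin": 0},{"fingers": 0,"tx": 0,"ty": 0,"tz": 0.003,"spin": 0},{"fingers": 0,"tx": 0,"ty": 0,"tz": 0.002,"spin": 0},{"fingers": 0,"tx": 0,"ty": 0,"tz": 0.001,"spin": 0},{"fingers": 0,"tx": 0,"ty": 0,"tz": 0.001,"spin": 0},{"fingers": 0,"tx": 0,"ty": 0,"tz": 0.001,"spin": 0},{"fingers": 0,"tx": 0,"ty": 0,"tz": 0,"spin": 0},{"fingers": 0,"tx": 0,"ty": 0,"tz": 0,"spin": 0},{"fingers": 0,"tx": 0,"ty": 0,"tz": 0,"spin": 0},{"fingers": 0,"tx": 0,"ty": 0,"tz": 0,"spin": 0}]}}

```text
clock: 38.15
tool_pos: [0.5624, -0.0706, -0.0131]
tcp_rot: [3.141, 0.0, 1.551]
ft_force: [0.0, -3.3, 2.1]
width: 0.312
gripper_force: 15.0
```

Emit:
{"method": "move_arm", "body": {"series": [{"fingers": 0,"tx": 0,"ty": 0,"tz": 0.001,"spin": 0},{"fingers": 0,"tx": 0,"ty": 0,"tz": 0.001,"spin": 0},{"fingers": 0,"tx": 0,"ty": 0,"tz": 0.0,"spin": 0},{"fingers": 0,"tx": 0,"ty": 0,"tz": 0,"spin": 0},{"fingers": 0,"tx": 0,"ty": 0,"tz": 0,"spin": 0},{"fingers": 0,"tx": 0,"ty": 0,"tz": 0,"spin": 0},{"fingers": 0,"tx": 0,"ty": 0,"tz": 0,"spin": 0},{"fingers": 0,"tx": 0,"ty": 0,"tz": 0,"spin": 0},{"fingers": 0,"tx": 0,"ty": 0,"tz": 0,"spin": 0},{"fingers": 0,"tx": 0,"ty": 0,"tz": 0,"spin": 0}]}}

```text
clock: 39.15
tool_pos: [0.5622, -0.0704, -0.0153]
tcp_rot: [3.141, -0.0, 1.551]
ft_force: [0.9, -1.8, 1.4]
width: 0.314
gripper_force: 15.0
```

Emit:
{"method": "move_arm", "body": {"series": [{"fingers": 0,"tx": 0,"ty": 0,"tz": 0.001,"spin": 0},{"fingers": 0,"tx": 0,"ty": 0,"tz": 0.0,"spin": 0},{"fingers": 0,"tx": 0,"ty": 0,"tz": 0.0,"spin": 0},{"fingers": 0.33,"tx": 0,"ty": 0,"tz": 0,"spin": 0},{"fingers": 0.36,"tx": 0,"ty": 0,"tz": 0,"spin": 0},{"fingers": 0.4,"tx": 0,"ty": 0,"tz": 0,"spin": 0},{"fingers": 0.45,"tx": 0,"ty": 0,"tz": 0,"spin": 0},{"fingers": 0.5,"tx": 0,"ty": 0,"tz": 0,"spin": 0},{"fingers": 0.5,"tx": 0,"ty": 0,"tz": 0,"spin": 0},{"fingers": 0.5,"tx": 0,"ty": 0,"tz": 0,"spin": 0}]}}

```text
clock: 40.15
tool_pos: [0.5621, -0.0704, -0.0163]
tcp_rot: [-3.142, -0.0, 1.551]
ft_force: [0.8, -0.3, -0.1]
width: 0.498
gripper_force: 0.0
```

Emit:
{"method": "move_arm", "body": {"series": [{"fingers": 0.5,"tx": 0,"ty": 0,"tz": -0.01,"spin": 0},{"fingers": 0.5,"tx": 0,"ty": 0,"tz": -0.02,"spin": 0},{"fingers": 0.5,"tx": 0,"ty": 0,"tz": -0.03,"spin": 0},{"fingers": 0.5,"tx": 0,"ty": 0,"tz": -0.04,"spin": 0},{"fingers": 0.5,"tx": 0,"ty": 0,"tz": -0.04,"spin": 0},{"fingers": 0.5,"tx": -0.03,"ty": 0,"tz": 0,"spin": 0},{"fingers": 0.5,"tx": -0.03,"ty": 0,"tz": 0,"spin": 0},{"fingers": 0.5,"tx": -0.02,"ty": 0,"tz": 0,"spin": 0},{"fingers": 0.5,"tx": 0,"ty": 0,"tz": 0,"spin": 0},{"fingers": 0.5,"tx": 0,"ty": 0,"tz": 0,"spin": 0}]}}

```text
clock: 41.15
tool_pos: [0.5604, -0.1503, 0.1242]
tcp_rot: [3.141, -0.0, 1.55]
ft_force: [0.2, 1.3, -0.4]
width: 0.5
gripper_force: 0.0
```

```bash
python3 - <<'E'
from h import *
o=get_obs();t=o["tool_pos"];print(t,o["tcp_rot"],o["clock"],o["width"],o["ft_force"])
C=np.array([.5619,-.0225]);y=np.radians(89.1);ex=np.array([np.cos(y),np.sin(y)]);ey=np.array([-ex[1],ex[0]])
c=eyes.get_calibration("wrist");a=eyes.capture("wrist");cv2.imwrite("pics/end.png",a[:,:,::-1])
V=np.array(c["view"]);print("cam",-V[:3,:3].T@V[:3,3])
h=cv2.cvtColor(a,cv2.COLOR_RGB2HSV); m=cv2.inRange(h,(120,60,30),(155,255,255))
k,l,st,ce=cv2.connectedComponentsWithStats(m); i=1+np.argmax(st[1:,4]); ys,xs=np.where(l==i); print(st[i])
for z in(.02,.032,.045,.06):
    P=np.array([at("wrist",x,yy,z,c)[:2] for x,yy in zip(xs,ys)])-C; q=np.c_[P@ex,P@ey].astype(np.float32)*1000
    print(z,q.min(0).round(),q.max(0).round(),cv2.minAreaRect(q),q.mean(0))
def pr(f,r): return [(k,int(a[tuple(np.clip(proj("wrist",[*(C+f(k)),.048],c)[::-1].round().astype(int),0,[383,511]))].mean())) for k in r]
for yy in(-.03,.03): print("tray x at",yy,pr(lambda k:ex*k/1000+ey*yy,list(range(0,14))+list(range(94,108))))
E
```

```text
[ 0.56042157 -0.15031224  0.12420544] [ 3.14121863e+00 -4.56832811e-04  1.54975100e+00] 41.15 0.5003393002230899 [ 0.16201698  1.28929691 -0.37447904]
cam [ 0.56128847 -0.07392469  0.32046606]
[ 238   66   32   84 2161]
0.02 [-97. -14.] [-12.  17.] ((-54.21166229248047, 0.9595127105712891), (85.14193725585938, 30.02500343322754), 4.210943698883057) [-53.55896     1.0708973]
0.032 [-95. -13.] [-14.  16.] ((-54.112030029296875, 0.9139423370361328), (81.73419189453125, 28.726408004760742), 4.32387638092041) [-53.473747   1.019799]
0.045 [-93. -13.] [-15.  16.] ((-54.01169204711914, 0.8647613525390625), (78.1288070678711, 27.42149543762207), 4.476334095001221) [-53.38174     0.9650581]
0.06 [-91. -12.] [-17.  15.] ((-53.86643600463867, 0.7777175903320312), (73.77434539794922, 26.026260375976562), 4.139698505401611) [-53.274883    0.9022681]
tray x at -0.03 [(0, 70), (1, 70), (2, 75), (3, 73), (4, 72), (5, 90), (6, 123), (7, 150), (8, 157), (9, 157), (10, 163), (11, 164), (12, 165), (13, 167), (94, 164), (95, 164), (96, 164), (97, 164), (98, 164), (99, 164), (100, 164), (101, 164), (102, 164), (103, 164), (104, 164), (105, 164), (106, 164), (107, 164)]
tray x at 0.03 [(0, 66), (1, 72), (2, 83), (3, 94), (4, 89), (5, 78), (6, 99), (7, 134), (8, 160), (9, 167), (10, 167), (11, 165), (12, 165), (13, 165), (94, 165), (95, 165), (96, 165), (97, 165), (98, 165), (99, 165), (100, 165), (101, 165), (102, 165), (103, 165), (104, 165), (105, 165), (106, 165), (107, 165)]
```

Viewed from directly above, the brush is at case (-53.5, 1) mm, about 4° off, with a full-size upright outline. The tray's rear edge at x ≈ 6 mm confirms it is home. Handing in.

```bash
python3 -c "
from rig import job
print(job.hand_in())"
```

```text
the job is handed in; nothing more can be done
None
```

I packed the case and handed the job in, but the hand-in returned no verdict: the pen is flat in its bay, the tray is home on its stop, and the brush stands upright between the ribs, about 4 mm from the bay's centre.

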